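Stack donated tins in the slotted holder up to its mark

ROBOT

A 7-joint arm with a two-finger parallel gripper is mounted at the origin on the work surface. World frame = base frame: x ahead of the robot, y to its left, z up, the work surface at z = 0. Lengths are in m, angles in rad, forces in N, time in s.
With the tool pointing down it reaches from about 0.425 to 0.875 m from the base axis. Payload 4.7 kg.
Tool frame: the origin (TCP) lies at the very end of the fingers, on their centre line; the grasp point (between the pads) lies 19 mm behind it; z points along the fingers, y is the line along which they close (so a half turn about z gives the same grasp; the last joint's range is limited). The gripper opens to 87 mm and grips with 3 to 60 N. Pads are 19 mm wide; open, the fingers measure 117 mm over their backs; the gripper's body (75 mm by 190 mm) begins 51 mm behind the grasp point.
Start: joints at [-1.267, 0.321, -0.07, 1.45, 0.023, 1.371, -0.057], TCP at [0.186, 0.623, 0.223] pointing down, gripper open.
Joint ranges: [-2.86, 2.86], [-0.3, 2.09], [-1.38, 1.24], [0.06, 2.45], [-1.56, 4.7], [0.09, 2.05], [-2.69, 2.69]. Speed limits (rad/s): [2.57, 2.57, 3.14, 3.14, 3.14, 3.14, 3.14].

INTERFACE

Orientations are given as a rotation vector (axis times angle).
In Python, from bench import ctrl, vision gives the robot as it stands.
- The arm moves only by the tool jog_arm, never from a script. Its argument "increments" is a list of rows, each an object of numbers: "tx", "ty", "tz": the shift along the tool's x, y, z in mm; "wx", "wy", "wz": the turn, a rotation vector about the tool's x, y, z in rad; "gripper": the opening, from 0 (shut) to 1 (fully open). In form: [{"tx": .., "ty": .., "tz": .., "wx": .., "wy": .., "wz": .., "gripper": ..}, ...]. A call has exactly 5 rows; each row is the pose to reach, as a shift and turn from the pose commanded when the call began, along the tool's axes at that moment; what a row does not reach only later rows make up. A row lasts 1/12 s, in which the tool goes at most 41.7 mm and 7.16 degrees, less where a joint would pass 70% of its speed; a pose out of reach is approached as far as the arm can. A call with a gripper value outside its range is refused whole. The fingers move at their own pace and stop on an object; "grip_force" is the grip in N (left out, the last holds). Time passes only in rows, so rows that repeat a pose let the fingers close, or fill a call up. It gives the time, the measured TCP pose, the force, the opening and the grip force at its end, in the units of the state.
- ctrl.get_state(): the state, without advancing time (a new reading comes with each control period).
- vision.get_image(name): name is "scene" or "top"; returns a dict with "color" (400x640x3 uint8, blue, green, red), "fx", "fy", "cx", "cy" (pixels), "extrinsics" (4x4, takes a point from world to camera coordinates). Camera axes: x right, y down, z forward; pixel columns grow to the right and rows downward; lengths in m; the calibration is good to about 2 mm. A picture is of the moment at which its call begins. There is no depth.
- ctrl.close_job(): hands the job in; it is judged then, once.
Trained networks look in the newest picture that a camera, given by its name, has taken for a name from the list of things; names that differ only in an ending like _2 or _b are one class to them, and where a whole thing is asked for, a point or a joint stands for the part that bears it (a point fixed in the world has none). Each returns a list of dicts, best first, with "conf" (0 to 1); they miss things now and then, are a little off and sometimes report something else, mostly with a low value. They report only what shows in the picture. A call takes as long as a camera call. They do not tell look-alikes from the thing itself.
- vision.spot_in(camera, thing): "bbox" ([left, top, right, bottom] in pixels, round what is visible of it).
The state is a dict: "time": time; "joint_positions": joint angles; "qd": joint speeds; "joint_torque": joint torques, N m; "position": TCP position; "tool_rot": TCP orientation; "ft_force": force on the tool from outside, world axes, zero at the start; "torque": the same for the moment, N m; "grip_width": opening from 0.0 (shut) to 1.0 (fully open); "grip_force": force on a finger pad.
Only numpy, scipy, OpenCV 4.12 (cv2) and the standard library are available. Lean on these libraries where they do the work, as an engineer would, in place of code of your own. Each camera call takes 0.05 s, during which the arm holds its last target. There are 200 camera calls.

TASK

Three closed round tins of different thickness stand on edge in the rack: stack two of them flat in the slotted round holder so that the top of the stack comes level with the black line on its walls, and leave the tin that is not needed in the rack. They stand the wrong way for the holder, so before anything goes in, lay one flat on the table and let go of it, then take it again by its rim. Lower each tin in gently, without dropping it, let go, and leave the mug, jar and carton where they are.

Things in the scene. Friction and masses are not known exactly. Their poses are not given: they have to be found in the camera images.
- holder: Fixed round wooden holder: foot 92 mm across, 20 mm high; on it two facing curved walls, 5 mm thick, inner radius 34 mm, up to 85 mm above the table (top 9 mm flares out), centred on its +x and -x axes, 108 degrees each. Two open slots, 40 mm wide, foot to rim, on its +y and -y axes let a finger down each side of a tin (closing along its y). Origin: underside centre, z up.
- holder_floor (a point): Centre of the top of the holder's foot, 20 mm above the table, on which the first tin rests. The holder's place and yaw vary.
- holder_mark (a point): Point on the holder's axis at the height of the middle of the black line (3 mm wide) on both walls: 52 mm above the holder's floor, 72 mm above the table.
- rack: Fixed rack: two dark steel rails, 10 mm thick, 36 mm apart, tops 19 mm high, along its y axis, between wooden cheeks 64 mm wide, 8 thick, 36 high at y = -135 and +135 mm. The tins stand on edge on the rails in any order at about y = -80, 0, +80 mm, tin axes along the rack's y, centres 45 mm and tops 76 mm above the table. Origin: underside centre, z up. Place and yaw vary.
- thin_center (a point): Centre of the thin tin: plain metal disc, 62 mm across, 18 mm thick, about 60 g. Its z axis is the tin's own axis (level while it stands in the rack, vertical when it lies flat); either way up is the same.
- thin: The thin tin; origin and axes as point thin_center.
- medium_center (a point): Centre of the medium tin: plain metal disc, 62 mm across, 26 mm thick, about 80 g. z axis as for the thin tin.
- medium: The medium tin; origin and axes as point medium_center.
- thick_center (a point): Centre of the thick tin: plain metal disc, 62 mm across, 34 mm thick, about 105 g. z axis as for the thin tin.
- thick: The thick tin; origin and axes as point thick_center.
- mug: Bystander: white mug, 76 mm across, 85 mm high, standing loose. Origin: centre of its underside.
- jar: Bystander: amber jar with a metal cap, 66 mm across, 100 mm high, standing loose. Origin: centre of its underside.
- carton: Bystander: closed cardboard carton 120 x 90 x 60 mm (x, y, z), loose. Origin: centre of its underside.
Not all that is in view belongs to the job. What is shaped like the thick but green or purple is not meant. Leave any yellow look-alike of the holder alone.

How it is judged:
By the outcome, as a careful person would: the job done as asked, in the order asked, and still so for the second after the job is handed in, with the robot touching nothing.
It also fails if it takes over 72 s, if anything falls off the work surface, if the arm or the gripper's body presses on something with over 40 N, if the wrist force passes 120 N, or if a joint passes its speed limit or range.

## Working session

There is one attempt and no reset: what is moved stays moved. The work goes in short steps, Python scripts to look and compute and a tool call to move; the robot and the scene stay as the last step left them, time stands still between calls to the robot, and variables do not carry over. Pictures are saved under pics/ and viewed, at most 14 in all, crops included, and the job is handed in when it is done.

Besides the shell and the picture viewer there is one more tool, called by a JSON object that holds its "name" and its "arguments". jog_arm: Moves the arm, as the interface text tells. Its arguments: {"type":"object","properties":{"increments":{"type":"array"},"grip_force":{"type":"number"}},"required":["increments"]}

```bash
ls; mkdir -p pics; python3 - <<'E'
from bench import ctrl, vision
import cv2,numpy as np
s=ctrl.get_state();print(s['time'],s['position'],s['tool_rot'])
for c in("scene","top"):
    im=vision.get_image(c);cv2.imwrite(f"pics/{c}0.png",im['color'])
    print(c,im['fx'],im['fy'],im['cx'],im['cy'],np.round(im['extrinsics'],4).tolist())
    for t in("holder","rack","thin","medium","thick","mug","jar","carton"):
        print(t,[(np.round(d['bbox']).tolist(),round(d['conf'],2)) for d in vision.spot_in(c,t)[:4]])
E
```

```text
pics
0.0 [0.18563469 0.62235492 0.22143867] [-4.53538345e-01 -3.10850513e+00  3.01111159e-03]
scene 470.11664595349595 470.11664595349595 312.94229681665905 196.09733569051903 [[0.8716, 0.49, 0.0119, -0.4979], [0.3998, -0.6967, -0.5956, -0.1568], [-0.2836, 0.5239, -0.8032, 1.534], [0.0, 0.0, 0.0, 1.0]]
holder [([312.0, 127.0, 335.0, 162.0], 0.8), ([345.0, 157.0, 377.0, 192.0], 0.61)]
rack [([237.0, 242.0, 325.0, 332.0], 0.64), ([254.0, 290.0, 279.0, 318.0], 0.52), ([307.0, 90.0, 349.0, 127.0], 0.18)]
thin [([273.0, 269.0, 296.0, 293.0], 0.79), ([295.0, 248.0, 315.0, 270.0], 0.18)]
medium [([294.0, 249.0, 319.0, 271.0], 0.75), ([344.0, 151.0, 376.0, 192.0], 0.66)]
thick [([250.0, 290.0, 274.0, 318.0], 0.86), ([248.0, 240.0, 268.0, 263.0], 0.64), ([215.0, 278.0, 240.0, 300.0], 0.57)]
mug [([351.0, 226.0, 379.0, 267.0], 0.87)]
jar [([158.0, 273.0, 188.0, 312.0], 0.8)]
carton [([309.0, 89.0, 349.0, 125.0], 0.86)]
top 492.00410701848205 492.00410701848205 323.64976607367157 200.29797579572718 [[0.0278, -0.9995, 0.0122, -0.016], [-0.9956, -0.0288, -0.0892, 0.5672], [0.0895, -0.0097, -0.9959, 1.5226], [0.0, 0.0, 0.0, 1.0]]
holder [([229.0, 215.0, 256.0, 239.0], 0.98), ([244.0, 166.0, 274.0, 200.0], 0.72)]
rack [([349.0, 173.0, 437.0, 208.0], 0.84)]
thin [([391.0, 177.0, 400.0, 198.0], 0.72)]
medium [([362.0, 176.0, 374.0, 192.0], 0.72)]
thick [([406.0, 219.0, 430.0, 240.0], 0.79), ([413.0, 182.0, 429.0, 206.0], 0.7), ([368.0, 220.0, 387.0, 228.0], 0.47)]
mug [([311.0, 126.0, 346.0, 155.0], 0.91), ([246.0, 171.0, 272.0, 198.0], 0.54)]
jar [([437.0, 249.0, 464.0, 273.0], 0.67)]
carton [([167.0, 231.0, 201.0, 270.0], 0.97)]
```

```bash
python3 - <<'E'
import cv2
a=cv2.imread("pics/top0.png")[110:290,150:480];cv2.imwrite("pics/topc.png",cv2.resize(a,None,fx=2.4,fy=2.4,interpolation=2))
a=cv2.imread("pics/scene0.png")[70:340,140:400];cv2.imwrite("pics/scenec.png",cv2.resize(a,None,fx=2.2,fy=2.2,interpolation=2))
E
```

```text
(no output)
```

View pics/topc.png

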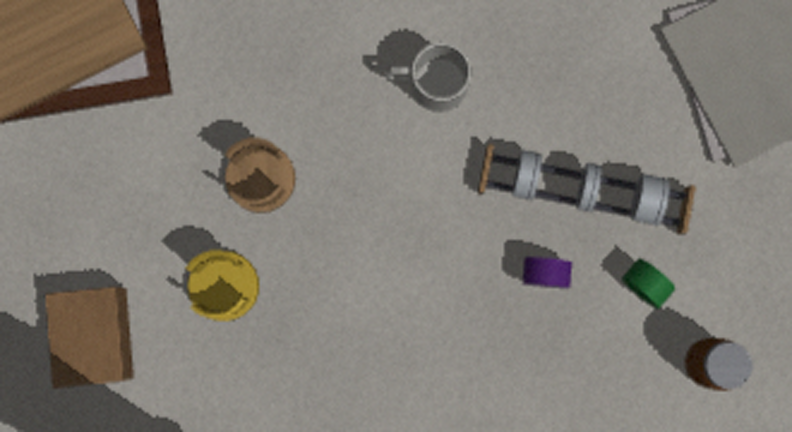

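View pics/scenec.png

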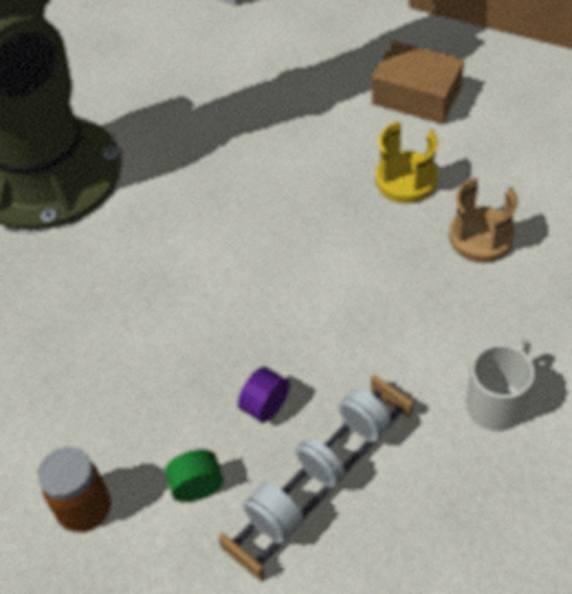

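Top crop: wooden holder at px (258,183), with the yellow look-alike at (243,229). The rack tins are medium (370,183), thin (396,188) and thick (422,193). The purple (378,223) and green (420,228) discs are decoys. The line is at 52 mm, which is thin 18 + thick 34, so medium stays in the rack. Next come enlarged crops and a measurement.

```bash
cat > h.py <<'E'
import cv2,numpy as np
from bench import ctrl,vision
def ray(im,u,v,z):
    E=np.array(im['extrinsics']);R=E[:3,:3];t=E[:3,3];C=-R.T@t
    d=R.T@np.array([(u-im['cx'])/im['fx'],(v-im['cy'])/im['fy'],1]);return C+d*(z-C[2])/d[2]
def proj(im,P):
    E=np.array(im['extrinsics']);p=np.asarray(P)@E[:3,:3].T+E[:3,3]
    return np.c_[im['fx']*p[:,0]/p[:,2]+im['cx'],im['fy']*p[:,1]/p[:,2]+im['cy']]
E
python3 - <<'E'
from h import *
T=vision.get_image("top");S=vision.get_image("scene")
def crop(im,x0,y0,w,h,s):return cv2.resize(im['color'][y0:y0+h,x0:x0+w],(w*s,h*s),interpolation=cv2.INTER_CUBIC)
A=crop(T,345,165,98,50,8);B=np.hstack([crop(T,234,160,49,48,8),crop(S,338,146,49,48,8)])
cv2.imwrite("pics/z1.png",np.vstack([A[:,:784],B[:,:784]])[:800])
print(A.shape,B.shape)
for n,(u,v),z in [("holder",(258,183),.05),("med",(370,183),.076),("thin",(395.8,188),.076),("thick",(421.7,193),.076),("mug",(328,140),.085),("yel",(243,227),.05),("purple",(378,223),.03),("jar",(453,262),.1)]: print(n,ray(T,u,v,z).round(3))
for nm,im in(("T",T),("S",S)):
    hsv=cv2.cvtColor(im['color'],cv2.COLOR_BGR2HSV)
    m=cv2.inRange(hsv,(5,70,50),(20,255,255))
    n,l,st,c=cv2.connectedComponentsWithStats(m)
    for i in range(1,n):
        if st[i,4]>8: print(nm,st[i].tolist(),c[i].round(1))
E
```

```text
(400, 784, 3) (384, 784, 3)
holder [0.613 0.205 0.05 ]
med [ 0.62  -0.14   0.076]
thin [ 0.607 -0.219  0.076]
thick [ 0.594 -0.298  0.076]
mug [ 0.748 -0.007  0.085]
yel [0.476 0.246 0.05 ]
purple [ 0.501 -0.172  0.03 ]
jar [ 0.388 -0.388  0.1  ]
T [0, 1, 640, 37, 10522] [310.1  19.8]
T [12, 0, 10, 1, 10] [16.5  0. ]
T [26, 0, 57, 3, 106] [59.1  0.6]
T [85, 0, 60, 5, 220] [116.9   1.5]
T [145, 0, 61, 7, 324] [177.1   2.4]
T [206, 0, 61, 9, 447] [237.6   3.4]
T [269, 0, 59, 11, 491] [298.3   4.9]
T [327, 0, 33, 2, 37] [3.445e+02 1.000e-01]
T [363, 0, 61, 4, 160] [396.7   0.9]
T [427, 0, 62, 6, 265] [458.5   1.8]
T [490, 0, 65, 8, 401] [522.1   2.8]
T [552, 0, 69, 10, 542] [585.9   4. ]
T [615, 1, 25, 10, 193] [629.2   5.7]
T [331, 2, 60, 11, 487] [359.7   6.9]
T [392, 4, 61, 10, 475] [421.4   8.8]
T [452, 6, 63, 10, 484] [482.5  10.8]
T [513, 8, 64, 10, 489] [543.8  12.8]
T [573, 10, 66, 10, 489] [604.7  14.8]
T [634, 15, 6, 6, 24] [637.  18.]
T [124, 83, 97, 79, 4962] [172.3 123.2]
T [27, 165, 102, 133, 4414] [ 87.1 227.9]
T [244, 167, 29, 31, 708] [257.4 182.4]
T [350, 170, 6, 20, 5
[... 1140 characters left out ...]
 23, 496] [621.3  46.9]
S [569, 43, 52, 24, 603] [594.3  54.4]
S [537, 55, 103, 345, 15129] [598.7 224.1]
S [309, 89, 42, 37, 1109] [329.3 106.7]
S [408, 109, 76, 71, 3564] [447.6 140.9]
S [345, 151, 30, 38, 752] [358.8 172.5]
S [309, 241, 19, 19, 154] [318.2 249.7]
S [620, 246, 20, 72, 744] [631.5 283.5]
S [182, 283, 5, 6, 9] [183.6 285.2]
S [598, 289, 25, 78, 806] [610.4 328.5]
S [160, 290, 22, 22, 229] [171.7 301.6]
S [631, 293, 9, 54, 244] [636.4 326. ]
S [182, 300, 8, 10, 13] [186.3 304.7]
S [240, 313, 20, 20, 149] [249.5 322.4]
S [606, 313, 28, 87, 1094] [619.5 358. ]
S [578, 336, 24, 64, 658] [589.7 369.2]
S [623, 347, 17, 53, 652] [632.7 376.8]
S [592, 365, 18, 35, 382] [600.4 383.5]
```

View pics/z1.png

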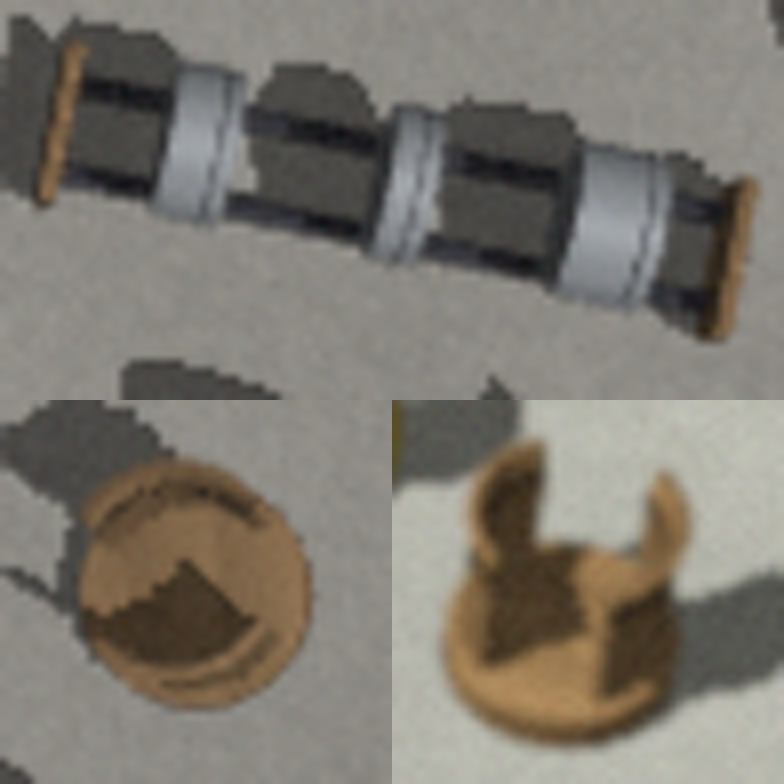

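```bash
cat > fit.py <<'E'
from h import *
from scipy.optimize import minimize
T=vision.get_image("top");S=vision.get_image("scene")
def mask(im,b):
    hsv=cv2.cvtColor(im['color'],cv2.COLOR_BGR2HSV);m=cv2.inRange(hsv,(5,80,25),(22,255,255))
    o=np.zeros_like(m);x0,y0,x1,y1=b;o[y0:y1,x0:x1]=m[y0:y1,x0:x1];return o
M=[(T,mask(T,(240,160,280,204))),(S,mask(S,(340,145,382,194)))]
K=4
def quads():
    q=[];a=np.linspace(0,2*np.pi,40)
    for z in(0,.02):q.append(np.c_[.046*np.cos(a),.046*np.sin(a),0*a+z])
    hull=[np.vstack(q)]
    for c in(0,np.pi):
        b=np.linspace(c-.942,c+.942,13)
        for i in range(12):
            p=[]
            for t in b[i:i+2]:
                for r,z in((.034,.02),(.039,.02),(.034,.076),(.039,.076),(.037,.085),(.042,.085)):p.append((r*np.cos(t),r*np.sin(t),z))
            hull.append(np.array(p))
    return hull
Q=quads()
def render(im,p):
    o=np.zeros((400*K,640*K),np.uint8);c,s=np.cos(p[2]),np.sin(p[2])
    for q in Q:
        w=np.c_[p[0]+c*q[:,0]-s*q[:,1],p[1]+s*q[:,0]+c*q[:,1],q[:,2]]
        u=((proj(im,w)+.5)*K).astype(np.float32)
        cv2.fillConvexPoly(o,cv2.convexHull(u).astype(np.int32),255)
    return cv2.resize(o,(640,400),interpolation=cv2.INTER_AREA)
def cost(p):return sum(np.abs(render(im,p).astype(float)-m).sum()/m.sum() for im,m in M)
best=min((cost((.613,.205,y)),y) for y in np.arange(-1.5,1.6,.15));print(best)
for y in (best[1],best[1]+.3,best[1]-.3):
    r=minimize(cost,(.613,.205,y),method="Nelder-Mead",options=dict(initial_simplex=np.array([(.613,.205,y),(.619,.205,y),(.613,.211,y),(.613,.205,y+.2)]),xatol=1e-4))
    print(r.x.round(4),r.fun)
for i in(0,1):
    M2=M;M=[M2[i]];q=minimize(cost,r.x,method="Nelder-Mead",options=dict(initial_simplex=r.x+np.array([(0,0,0),(.005,0,0),(0,.005,0),(0,0,.15)])));M=M2;print(i,q.x.round(4),q.fun)
L=ray(T,352.2+.5,179.7,.034);R=ray(T,436.2,197.6,.034)
a=ray(S,318.7,250.2,.018);b=ray(S,250,322.9,.018)
print("rack top",L.round(4),R.round(4),((L+R)/2).round(4),np.linalg.norm(L-R));print("rack scene",a.round(4),b.round(4),((a+b)/2).round(4),np.linalg.norm(a-b))
E
python3 fit.py
```

```text
(np.float64(0.418383496411427), np.float64(0.14999999999999902))
[0.6161 0.2104 0.1781] 0.24622814922587938
[0.617  0.2111 0.2959] 0.24831098660206496
[0.6158 0.2112 0.1851] 0.24681328733804403
0 [0.6169 0.2109 0.1491] 0.06846099590915503
1 [0.6149 0.2136 0.2243] 0.16551612380489386
rack top [ 0.6342 -0.0893  0.034 ] [ 0.5854 -0.3528  0.034 ] [ 0.6098 -0.221   0.034 ] 0.2680099737507976
rack scene [ 0.6384 -0.0876  0.018 ] [ 0.5904 -0.3534  0.018 ] [ 0.6144 -0.2205  0.018 ] 0.2700966946267283
```

Wooden holder at (0.616, 0.211) with yaw ≈ 0.18. Rack at (0.612, −0.221) with yaw ≈ −0.18, and the order from left in the top view is medium, thin, thick. So the right-most, widest silver tin in the rack is the thick one; the green and purple discs lie loose outside it.

```bash
cat > plan.py <<'E'
import sys
from h import *
from scipy.spatial.transform import Rotation as Ro
# args: groups x,y,z,yaw,lean_deg,n  (TCP, metres); prints per-call increments
def pose(yaw,lean):
    c,s=np.cos(yaw),np.sin(yaw)
    return Ro.from_matrix(np.array([[-s,c,0],[c,s,0],[0,0,-1]]).T.T@np.eye(3)) if 0 else Ro.from_matrix(np.column_stack([(-s,c,0),(c,s,0),(0,0,-1)]))*Ro.from_rotvec([0,np.radians(lean),0])
st=ctrl.get_state();p=np.array(st['position']);R=Ro.from_rotvec(st['tool_rot'])
m=R.as_matrix();print("t",round(st['time'],2),"p",p.round(4),"y-yaw",round(np.arctan2(m[1,1],m[0,1]),3),"z",m[:,2].round(3),"F",np.round(st['ft_force'],1),"grip",round(st['grip_width'],3),round(st['grip_force'],1))
for a in sys.argv[1:]:
    x=[float(v) for v in a.split(',')];n=int(x[5]);G=pose(x[3],x[4]);q=np.array(x[:3])
    W=(R.inv()*G).as_rotvec()/n;D=(q-p)/n
    for i in range(n):
        print(a if i==0 else "",(R.inv().apply(D)*1000).round(1).tolist(),W.round(3).tolist());R=R*Ro.from_rotvec(W);p=p+D
E
python3 plan.py 0.50,0.36,0.23,0.65,0,2 0.60,-0.02,0.23,0.05,0,2 0.58,-0.40,0.17,-0.183,45,3
```

```text
t 1.1 p [0.1858 0.6229 0.2226] y-yaw 1.281 z [ 0.  0. -1.] F [-0.1  0.   0.4] grip 0.994 0.0
0.50,0.36,0.23,0.65,0,2 [-188.1, -81.1, -3.7] [0.0, -0.0, 0.316]
 [-204.0, -18.7, -3.7] [0.0, -0.0, 0.316]
0.60,-0.02,0.23,0.05,0,2 [-181.5, -75.2, 0.0] [-0.0, 0.0, 0.3]
 [-195.6, -18.2, 0.0] [-0.0, 0.0, 0.3]
0.58,-0.40,0.17,-0.183,45,3 [-126.2, -13.0, 20.0] [-0.03, 0.261, 0.074]
 [-127.6, -3.7, -13.5] [-0.03, 0.261, 0.074]
 [-119.7, 6.4, -45.9] [-0.03, 0.261, 0.074]
```

{"name": "jog_arm", "arguments": {"increments": [{"tx":-38,"ty":-16,"tz":-1,"wz":0.063,"gripper":1},{"tx":-75,"ty":-32,"tz":-2,"wz":0.126,"gripper":1},{"tx":-113,"ty":-49,"tz":-2,"wz":0.19,"gripper":1},{"tx":-150,"ty":-65,"tz":-3,"wz":0.253,"gripper":1},{"tx":-188,"ty":-81,"tz":-4,"wz":0.316,"gripper":1}]}}

```text
validation failed for argument at $.in...
```

{"name": "jog_arm", "arguments": {"increments": [{"tx":-41,"ty":-4,"tz":-1,"wz":0.063,"gripper":1},{"tx":-82,"ty":-8,"tz":-2,"wz":0.126,"gripper":1},{"tx":-122,"ty":-11,"tz":-2,"wz":0.19,"gripper":1},{"tx":-163,"ty":-15,"tz":-3,"wz":0.253,"gripper":1},{"tx":-204,"ty":-19,"tz":-4,"wz":0.316,"gripper":1}]}}

```text
validation failed for argument at $.in...
```

{"name": "jog_arm", "arguments": {"increments": [{"tx":-36,"ty":-15,"wz":0.06,"gripper":1},{"tx":-73,"ty":-30,"wz":0.12,"gripper":1},{"tx":-109,"ty":-45,"wz":0.18,"gripper":1},{"tx":-145,"ty":-60,"wz":0.24,"gripper":1},{"tx":-181,"ty":-75,"wz":0.3,"gripper":1}]}}

```text
validation failed for argument at $.in...
```

{"name": "jog_arm", "arguments": {"increments": [{"tx":-39,"ty":-4,"wz":0.06,"gripper":1},{"tx":-78,"ty":-7,"wz":0.12,"gripper":1},{"tx":-117,"ty":-11,"wz":0.18,"gripper":1},{"tx":-156,"ty":-15,"wz":0.24,"gripper":1},{"tx":-196,"ty":-18,"wz":0.3,"gripper":1}]}}

```text
validation failed for argument at $.in...
```

```bash
python3 plan.py 0.58,-0.39,0.16,-0.183,45,3 0.585,-0.362,0.109,-0.183,45,1 0.598,-0.292,0.038,-0.183,45,1
```

```text
t 1.1 p [0.1858 0.6229 0.2226] y-yaw 1.281 z [ 0.  0. -1.] F [-0.1  0.   0.4] grip 0.994 0.0
0.58,-0.39,0.16,-0.183,45,3 [-222.4, -286.0, 20.8] [-0.191, 0.212, 0.461]
 [-319.4, -152.2, -81.0] [-0.191, 0.212, 0.461]
 [-323.1, 23.5, -163.6] [-0.191, 0.212, 0.461]
0.585,-0.362,0.109,-0.183,45,1 [-16.0, -0.2, 56.2] [0.0, -0.0, -0.0]
0.598,-0.292,0.038,-0.183,45,1 [0.1, 0.0, 100.5] [0.0, 0.0, -0.0]
```

All seven fields are probably required in every row.

{"name": "jog_arm", "arguments": {"increments": [{"tx":-38,"ty":-16,"tz":-1,"wx":0,"wy":0,"wz":0.063,"gripper":1},{"tx":-75,"ty":-32,"tz":-2,"wx":0,"wy":0,"wz":0.126,"gripper":1},{"tx":-113,"ty":-49,"tz":-2,"wx":0,"wy":0,"wz":0.19,"gripper":1},{"tx":-150,"ty":-65,"tz":-3,"wx":0,"wy":0,"wz":0.253,"gripper":1},{"tx":-188,"ty":-81,"tz":-4,"wx":0,"wy":0,"wz":0.316,"gripper":1}]}}

```text
time: 1.52
position: [0.3439, 0.4902, 0.2268]
tool_rot: [-0.941, -2.997, -0.001]
ft_force: [0.9, 0.9, -0.8]
grip_width: 1.002
grip_force: 0.0
```

{"name": "jog_arm", "arguments": {"increments": [{"tx":-41,"ty":-4,"tz":-1,"wx":0,"wy":0,"wz":0.063,"gripper":1},{"tx":-82,"ty":-8,"tz":-2,"wx":0,"wy":0,"wz":0.126,"gripper":1},{"tx":-122,"ty":-11,"tz":-2,"wx":0,"wy":0,"wz":0.19,"gripper":1},{"tx":-163,"ty":-15,"tz":-3,"wx":0,"wy":0,"wz":0.253,"gripper":1},{"tx":-204,"ty":-19,"tz":-4,"wx":0,"wy":0,"wz":0.316,"gripper":1}]}}

```text
time: 1.93
position: [0.5009, 0.3584, 0.2309]
tool_rot: [1.401, 2.812, 0.001]
ft_force: [-0.1, 0.6, -0.1]
grip_width: 0.999
grip_force: 0.0
```

{"name": "jog_arm", "arguments": {"increments": [{"tx":-36,"ty":-15,"tz":0,"wx":0,"wy":0,"wz":0.06,"gripper":1},{"tx":-73,"ty":-30,"tz":0,"wx":0,"wy":0,"wz":0.12,"gripper":1},{"tx":-109,"ty":-45,"tz":0,"wx":0,"wy":0,"wz":0.18,"gripper":1},{"tx":-145,"ty":-60,"tz":0,"wx":0,"wy":0,"wz":0.24,"gripper":1},{"tx":-181,"ty":-75,"tz":0,"wx":0,"wy":0,"wz":0.3,"gripper":1}]}}

```text
time: 2.35
position: [0.5495, 0.1684, 0.2308]
tool_rot: [1.806, 2.571, 0.001]
ft_force: [1.8, 0.6, -0.1]
grip_width: 0.996
grip_force: 0.0
```

{"name": "jog_arm", "arguments": {"increments": [{"tx":-39,"ty":-4,"tz":0,"wx":0,"wy":0,"wz":0.06,"gripper":1},{"tx":-78,"ty":-7,"tz":0,"wx":0,"wy":0,"wz":0.12,"gripper":1},{"tx":-117,"ty":-11,"tz":0,"wx":0,"wy":0,"wz":0.18,"gripper":1},{"tx":-156,"ty":-15,"tz":0,"wx":0,"wy":0,"wz":0.24,"gripper":1},{"tx":-196,"ty":-18,"tz":0,"wx":0,"wy":0,"wz":0.3,"gripper":1}]}}

```text
time: 2.77
position: [0.5995, -0.0217, 0.231]
tool_rot: [2.169, 2.273, 0.002]
ft_force: [0.5, 0.6, -0.1]
grip_width: 0.999
grip_force: 0.0
```

```bash
python3 plan.py 0.58,-0.39,0.16,-0.183,45,3 0.585,-0.362,0.109,-0.183,45,1 0.598,-0.292,0.038,-0.183,45,1
```

```text
t 2.77 p [ 0.5995 -0.0217  0.231 ] y-yaw 0.047 z [ 0.001  0.001 -1.   ] F [ 0.5  0.6 -0.1] grip 0.999 0.0
0.58,-0.39,0.16,-0.183,45,3 [-122.3, -12.2, 23.6] [-0.03, 0.26, 0.073]
 [-124.8, -3.4, -9.1] [-0.03, 0.26, 0.073]
 [-118.2, 6.2, -40.8] [-0.03, 0.26, 0.073]
0.585,-0.362,0.109,-0.183,45,1 [-16.0, -0.2, 56.2] [0.0, 0.0, 0.0]
0.598,-0.292,0.038,-0.183,45,1 [0.1, 0.0, 100.5] [-0.0, 0.0, 0.0]
```

{"name": "jog_arm", "arguments": {"increments": [{"tx":-24,"ty":-2,"tz":5,"wx":-0.006,"wy":0.052,"wz":0.015,"gripper":1},{"tx":-49,"ty":-5,"tz":9,"wx":-0.012,"wy":0.104,"wz":0.029,"gripper":1},{"tx":-73,"ty":-7,"tz":14,"wx":-0.018,"wy":0.156,"wz":0.044,"gripper":1},{"tx":-98,"ty":-10,"tz":19,"wx":-0.024,"wy":0.208,"wz":0.058,"gripper":1},{"tx":-122,"ty":-12,"tz":24,"wx":-0.03,"wy":0.26,"wz":0.073,"gripper":1}]}}

```text
time: 3.18
position: [0.5934, -0.1439, 0.207]
tool_rot: [-2.118, -2.066, -0.304]
ft_force: [-0.0, -0.2, 0.4]
grip_width: 0.999
grip_force: 0.0
```

{"name": "jog_arm", "arguments": {"increments": [{"tx":-25,"ty":-1,"tz":-2,"wx":-0.006,"wy":0.052,"wz":0.015,"gripper":1},{"tx":-50,"ty":-1,"tz":-4,"wx":-0.012,"wy":0.104,"wz":0.029,"gripper":1},{"tx":-75,"ty":-2,"tz":-5,"wx":-0.018,"wy":0.156,"wz":0.044,"gripper":1},{"tx":-100,"ty":-3,"tz":-7,"wx":-0.024,"wy":0.208,"wz":0.058,"gripper":1},{"tx":-125,"ty":-3,"tz":-9,"wx":-0.03,"wy":0.26,"wz":0.073,"gripper":1}]}}

```text
time: 3.6
position: [0.5875, -0.2667, 0.1829]
tool_rot: [-2.04, -1.844, -0.569]
ft_force: [0.4, 0.3, 0.9]
grip_width: 1.002
grip_force: 0.0
```

{"name": "jog_arm", "arguments": {"increments": [{"tx":-24,"ty":1,"tz":-8,"wx":-0.006,"wy":0.052,"wz":0.015,"gripper":1},{"tx":-47,"ty":2,"tz":-16,"wx":-0.012,"wy":0.104,"wz":0.029,"gripper":1},{"tx":-71,"ty":4,"tz":-24,"wx":-0.018,"wy":0.156,"wz":0.044,"gripper":1},{"tx":-94,"ty":5,"tz":-33,"wx":-0.024,"wy":0.208,"wz":0.058,"gripper":1},{"tx":-118,"ty":6,"tz":-41,"wx":-0.03,"wy":0.26,"wz":0.073,"gripper":1}]}}

```text
time: 4.02
position: [0.5811, -0.3893, 0.1596]
tool_rot: [-1.938, -1.614, -0.803]
ft_force: [0.7, 0.0, -0.1]
grip_width: 0.997
grip_force: 0.0
```

```bash
python3 plan.py 0.585,-0.362,0.109,-0.183,45,1 0.598,-0.292,0.038,-0.183,45,1; python3 -c "
from h import *
print(np.round(ctrl.get_state()['joint_positions'],2))
T=vision.get_image('top')['color'][120:300,280:480];S=vision.get_image('scene')['color'][180:360,180:380]
cv2.imwrite('pics/p2.png',cv2.resize(np.hstack([T,S]),(800,360),interpolation=2))"
```

```text
t 4.02 p [ 0.5811 -0.3893  0.1596] y-yaw -0.182 z [ 0.128  0.696 -0.707] F [ 0.7  0.  -0.1] grip 0.997 0.0
0.585,-0.362,0.109,-0.183,45,1 [-16.4, -1.1, 55.3] [-0.001, -0.001, 0.001]
0.598,-0.292,0.038,-0.183,45,1 [0.1, 0.0, 100.5] [-0.0, -0.0, 0.0]
[ 0.57  0.88  0.54  1.04 -0.93  1.92  0.84]
```

View pics/p2.png

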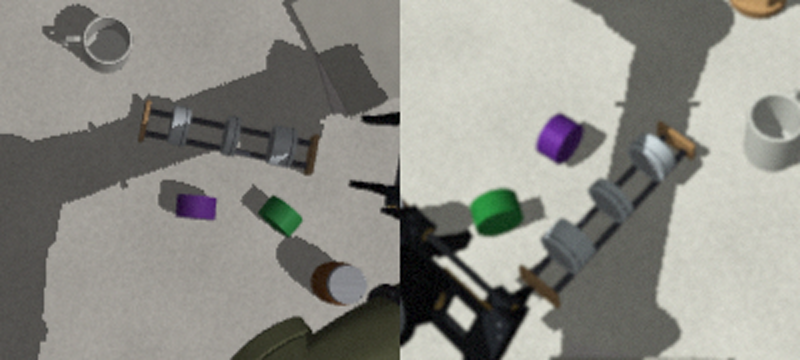

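{"name": "jog_arm", "arguments": {"increments": [{"tx":-8,"ty":-0.5,"tz":14,"wx":0,"wy":0,"wz":0,"gripper":1},{"tx":-16,"ty":-1,"tz":28,"wx":0,"wy":0,"wz":0,"gripper":1},{"tx":-16,"ty":-1,"tz":50,"wx":0,"wy":0,"wz":0,"gripper":1},{"tx":-16,"ty":-1,"tz":70,"wx":0,"wy":0,"wz":0,"gripper":1},{"tx":-16,"ty":-1,"tz":90,"wx":0,"wy":0,"wz":0,"gripper":1}]}}

```text
time: 4.53
position: [0.5908, -0.3329, 0.084]
tool_rot: [-1.935, -1.618, -0.801]
ft_force: [0.7, 0.5, -0.1]
grip_width: 1.002
grip_force: 0.0
```

{"name": "jog_arm", "arguments": {"increments": [{"tx":0,"ty":0,"tz":18,"wx":0,"wy":0,"wz":0,"gripper":1},{"tx":0,"ty":0,"tz":36,"wx":0,"wy":0,"wz":0,"gripper":1},{"tx":0,"ty":0,"tz":50,"wx":0,"wy":0,"wz":0,"gripper":1},{"tx":0,"ty":0,"tz":60,"wx":0,"wy":0,"wz":0,"gripper":1},{"tx":0,"ty":0,"tz":65,"wx":0,"wy":0,"wz":0,"gripper":1}]}}

```text
time: 4.95
position: [0.5985, -0.2883, 0.038]
tool_rot: [-1.935, -1.617, -0.801]
ft_force: [0.6, -0.2, -0.7]
grip_width: 1.002
grip_force: 0.0
```

```bash
python3 plan.py 0.598,-0.292,0.038,-0.183,45,1; python3 -c "
from h import *
T=vision.get_image('top')['color'][140:260,330:460];S=vision.get_image('scene')['color'][230:350,190:320]
cv2.imwrite('pics/p3.png',cv2.resize(np.hstack([T,S]),(800,370),interpolation=2))"
```

```text
t 4.95 p [ 0.5985 -0.2883  0.038 ] y-yaw -0.179 z [ 0.125  0.696 -0.707] F [ 0.6 -0.2 -0.7] grip 1.002 0.0
0.598,-0.292,0.038,-0.183,45,1 [-2.6, 0.2, -2.6] [-0.004, 0.0, 0.003]
```

View pics/p3.png

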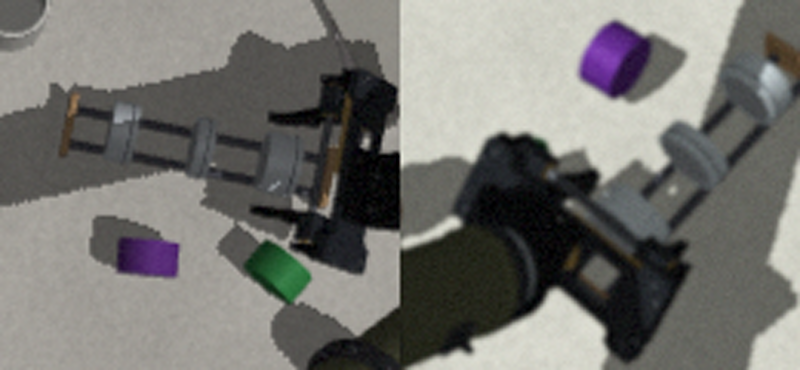

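{"name": "jog_arm", "arguments": {"increments": [{"tx":-2.5,"ty":0,"tz":-2.5,"wx":0,"wy":0,"wz":0,"gripper":1},{"tx":-2.5,"ty":0,"tz":-2.5,"wx":0,"wy":0,"wz":0,"gripper":0.6},{"tx":-2.5,"ty":0,"tz":-2.5,"wx":0,"wy":0,"wz":0,"gripper":0.4},{"tx":-2.5,"ty":0,"tz":-2.5,"wx":0,"wy":0,"wz":0,"gripper":0.4},{"tx":-2.5,"ty":0,"tz":-2.5,"wx":0,"wy":0,"wz":0,"gripper":0.4}], "grip_force": 20}}

```text
time: 5.47
position: [0.597, -0.2957, 0.0388]
tool_rot: [-1.94, -1.615, -0.801]
ft_force: [0.6, -0.1, -0.3]
grip_width: 0.779
grip_force: 0.0
```

```bash
python3 plan.py 0.597,-0.292,0.16,-0.183,45,1 0.56,-0.01,0.19,-0.183,-45,3 0.56,-0.01,0.04,-0.183,-45,1
```

```text
t 5.47 p [ 0.597  -0.2957  0.0388] y-yaw -0.183 z [ 0.128  0.694 -0.709] F [ 0.6 -0.1 -0.3] grip 0.779 0.0
0.597,-0.292,0.16,-0.183,45,1 [88.1, -0.7, -83.3] [-0.0, 0.002, 0.0]
0.56,-0.01,0.19,-0.183,-45,3 [70.8, -29.2, 56.7] [0.0, -0.524, -0.0]
 [89.7, -29.2, 13.7] [0.0, -0.524, -0.0]
 [84.5, -29.2, -33.0] [0.0, -0.524, -0.0]
0.56,-0.01,0.04,-0.183,-45,1 [106.1, 0.0, 106.1] [-0.0, 0.0, 0.0]
```

Fingers are still closing, so I'll hold one more call.

{"name": "jog_arm", "arguments": {"increments": [{"tx":0,"ty":0,"tz":0,"wx":0,"wy":0,"wz":0,"gripper":0.4},{"tx":0,"ty":0,"tz":0,"wx":0,"wy":0,"wz":0,"gripper":0.4},{"tx":0,"ty":0,"tz":0,"wx":0,"wy":0,"wz":0,"gripper":0.4},{"tx":0,"ty":0,"tz":0,"wx":0,"wy":0,"wz":0,"gripper":0.4},{"tx":0,"ty":0,"tz":0,"wx":0,"wy":0,"wz":0,"gripper":0.4}], "grip_force": 20}}

```text
time: 5.88
position: [0.5989, -0.2957, 0.0397]
tool_rot: [-1.941, -1.618, -0.804]
ft_force: [4.8, -2.2, 2.6]
grip_width: 0.71
grip_force: 20.0
```

{"name": "jog_arm", "arguments": {"increments": [{"tx":9,"ty":0,"tz":-9,"wx":0,"wy":0,"wz":0,"gripper":0.4},{"tx":25,"ty":0,"tz":-25,"wx":0,"wy":0,"wz":0,"gripper":0.4},{"tx":45,"ty":0,"tz":-45,"wx":0,"wy":0,"wz":0,"gripper":0.4},{"tx":65,"ty":0,"tz":-65,"wx":0,"wy":0,"wz":0,"gripper":0.4},{"tx":85,"ty":0,"tz":-85,"wx":0,"wy":0,"wz":0,"gripper":0.4}]}}

```text
time: 6.3
position: [0.596, -0.2946, 0.1599]
tool_rot: [-1.939, -1.613, -0.798]
ft_force: [1.2, -0.5, -0.7]
grip_width: 0.709
grip_force: 19.9
```

```bash
python3 plan.py  0.56,0.0,0.19,-0.183,-45,3 0.56,-0.0,0.04,-0.183,-45,1
```

```text
t 6.3 p [ 0.596  -0.2946  0.1599] y-yaw -0.181 z [ 0.125  0.695 -0.708] F [ 1.2 -0.5 -0.7] grip 0.709 19.9
0.56,0.0,0.19,-0.183,-45,3 [73.9, -29.6, 59.6] [-0.001, -0.523, 0.001]
 [93.8, -29.6, 14.7] [-0.001, -0.523, 0.001]
 [88.5, -29.7, -34.1] [-0.001, -0.523, 0.001]
0.56,-0.0,0.04,-0.183,-45,1 [106.1, 0.0, 106.1] [0.0, 0.0, 0.0]
```

{"name": "jog_arm", "arguments": {"increments": [{"tx":15,"ty":-6,"tz":12,"wx":0,"wy":-0.105,"wz":0,"gripper":0.4},{"tx":30,"ty":-12,"tz":24,"wx":0,"wy":-0.21,"wz":0,"gripper":0.4},{"tx":44,"ty":-18,"tz":36,"wx":0,"wy":-0.314,"wz":0,"gripper":0.4},{"tx":59,"ty":-24,"tz":48,"wx":0,"wy":-0.419,"wz":0,"gripper":0.4},{"tx":74,"ty":-30,"tz":60,"wx":0,"wy":-0.523,"wz":0,"gripper":0.4}]}}

```text
time: 6.72
position: [0.5837, -0.1961, 0.1694]
tool_rot: [-2.278, -1.896, -0.293]
ft_force: [0.4, 0.9, 0.0]
grip_width: 0.707
grip_force: 19.9
```

{"name": "jog_arm", "arguments": {"increments": [{"tx":19,"ty":-6,"tz":3,"wx":0,"wy":-0.105,"wz":0,"gripper":0.4},{"tx":38,"ty":-12,"tz":6,"wx":0,"wy":-0.21,"wz":0,"gripper":0.4},{"tx":56,"ty":-18,"tz":9,"wx":0,"wy":-0.314,"wz":0,"gripper":0.4},{"tx":75,"ty":-24,"tz":12,"wx":0,"wy":-0.419,"wz":0,"gripper":0.4},{"tx":94,"ty":-30,"tz":15,"wx":0,"wy":-0.523,"wz":0,"gripper":0.4}]}}

```text
time: 7.13
position: [0.5717, -0.097, 0.1799]
tool_rot: [2.271, 1.89, -0.303]
ft_force: [0.5, -0.2, -1.7]
grip_width: 0.704
grip_force: 19.9
```

{"name": "jog_arm", "arguments": {"increments": [{"tx":18,"ty":-6,"tz":-7,"wx":0,"wy":-0.105,"wz":0,"gripper":0.4},{"tx":35,"ty":-12,"tz":-14,"wx":0,"wy":-0.21,"wz":0,"gripper":0.4},{"tx":53,"ty":-18,"tz":-20,"wx":0,"wy":-0.314,"wz":0,"gripper":0.4},{"tx":71,"ty":-24,"tz":-27,"wx":0,"wy":-0.419,"wz":0,"gripper":0.4},{"tx":88,"ty":-30,"tz":-34,"wx":0,"wy":-0.523,"wz":0,"gripper":0.4}]}}

```text
time: 7.55
position: [0.5594, 0.0018, 0.1894]
tool_rot: [1.934, 1.612, -0.805]
ft_force: [0.9, -0.6, -0.9]
grip_width: 0.706
grip_force: 20.0
```

```bash
python3 plan.py  0.56,0.0,0.06,-0.183,-45,1;python3 -c "
from h import *
print(np.round(ctrl.get_state()['joint_positions'],2))
T=vision.get_image('top')['color'][100:280,200:400];S=vision.get_image('scene')['color'][120:300,240:440]
cv2.imwrite('pics/p4.png',cv2.resize(np.hstack([T,S]),(800,360),interpolation=2))"
```

```text
t 7.55 p [0.5594 0.0018 0.1894] y-yaw -0.181 z [-0.127 -0.699 -0.704] F [ 0.9 -0.6 -0.9] grip 0.706 20.0
0.56,0.0,0.06,-0.183,-45,1 [90.7, 0.8, 92.3] [0.002, 0.004, 0.001]
[-0.95  0.51  0.67  1.61  0.38  1.52 -0.56]
```

View pics/p4.png

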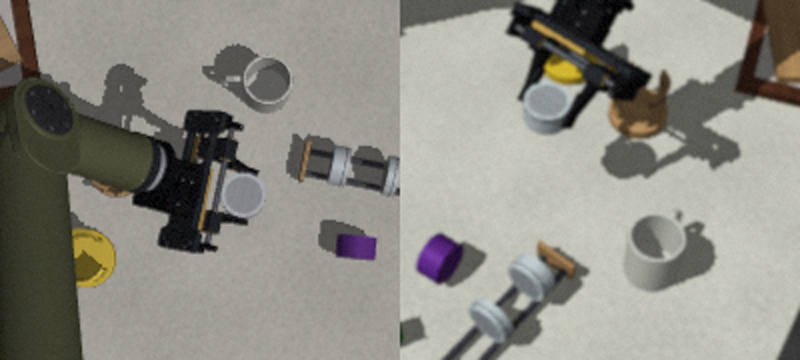

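{"name": "jog_arm", "arguments": {"increments": [{"tx":25,"ty":0,"tz":25,"wx":0,"wy":0.004,"wz":0,"gripper":0.4},{"tx":50,"ty":0,"tz":50,"wx":0,"wy":0.004,"wz":0,"gripper":0.4},{"tx":75,"ty":0,"tz":75,"wx":0,"wy":0.004,"wz":0,"gripper":0.4},{"tx":97,"ty":0,"tz":97,"wx":0,"wy":0.004,"wz":0,"gripper":0.4},{"tx":113,"ty":0,"tz":114,"wx":0,"wy":0.004,"wz":0,"gripper":0.4}]}}

```text
time: 8.07
position: [0.558, -0.001, 0.0254]
tool_rot: [1.941, 1.617, -0.804]
ft_force: [-0.5, -0.3, -1.1]
grip_width: 0.71
grip_force: 20.0
```

{"name": "jog_arm", "arguments": {"increments": [{"tx":2,"ty":0,"tz":2,"wx":0,"wy":0,"wz":0,"gripper":0.4},{"tx":4,"ty":0,"tz":4,"wx":0,"wy":0,"wz":0,"gripper":0.4},{"tx":5.5,"ty":0,"tz":5.5,"wx":0,"wy":0,"wz":0,"gripper":0.4},{"tx":7,"ty":0,"tz":7,"wx":0,"wy":0,"wz":0,"gripper":0.4},{"tx":7,"ty":0,"tz":7,"wx":0,"wy":0,"wz":0,"gripper":0.4}]}}

```text
time: 8.48
position: [0.5605, -0.0003, 0.019]
tool_rot: [1.942, 1.616, -0.797]
ft_force: [-0.2, 0.1, -1.2]
grip_width: 0.709
grip_force: 20.0
```

{"name": "jog_arm", "arguments": {"increments": [{"tx":0.7,"ty":0,"tz":0.7,"wx":0,"wy":0,"wz":0,"gripper":0.4},{"tx":1.4,"ty":0,"tz":1.4,"wx":0,"wy":0,"wz":0,"gripper":0.4},{"tx":2.1,"ty":0,"tz":2.1,"wx":0,"wy":0,"wz":0,"gripper":0.4},{"tx":2.8,"ty":0,"tz":2.8,"wx":0,"wy":0,"wz":0,"gripper":0.4},{"tx":2.8,"ty":0,"tz":2.8,"wx":0,"wy":0,"wz":0,"gripper":0.4}]}}

```text
time: 8.9
position: [0.5596, -0.0006, 0.0138]
tool_rot: [1.941, 1.617, -0.8]
ft_force: [-0.5, 0.4, -0.6]
grip_width: 0.703
grip_force: 20.0
```

{"name": "jog_arm", "arguments": {"increments": [{"tx":0.7,"ty":0,"tz":0.7,"wx":0,"wy":0,"wz":0,"gripper":0.4},{"tx":1.4,"ty":0,"tz":1.4,"wx":0,"wy":0,"wz":0,"gripper":0.4},{"tx":2.1,"ty":0,"tz":2.1,"wx":0,"wy":0,"wz":0,"gripper":0.4},{"tx":2.8,"ty":0,"tz":2.8,"wx":0,"wy":0,"wz":0,"gripper":0.4},{"tx":2.8,"ty":0,"tz":2.8,"wx":0,"wy":0,"wz":0,"gripper":0.4}]}}

```text
time: 9.32
position: [0.5597, -0.0005, 0.012]
tool_rot: [1.94, 1.615, -0.802]
ft_force: [-3.1, 2.7, 11.6]
grip_width: 0.707
grip_force: 20.0
```

```bash
python3 plan.py;python3 -c "
from h import *
T=vision.get_image('top')['color'][150:240,270:370];S=vision.get_image('scene')['color'][160:250,275:375]
cv2.imwrite('pics/p5.png',cv2.resize(np.hstack([T,S]),(800,360),interpolation=2))"
```

```text
t 9.32 p [ 5.597e-01 -5.000e-04  1.200e-02] y-yaw -0.183 z [-0.128 -0.694 -0.708] F [-3.1  2.7 11.6] grip 0.707 20.0
```

View pics/p5.png

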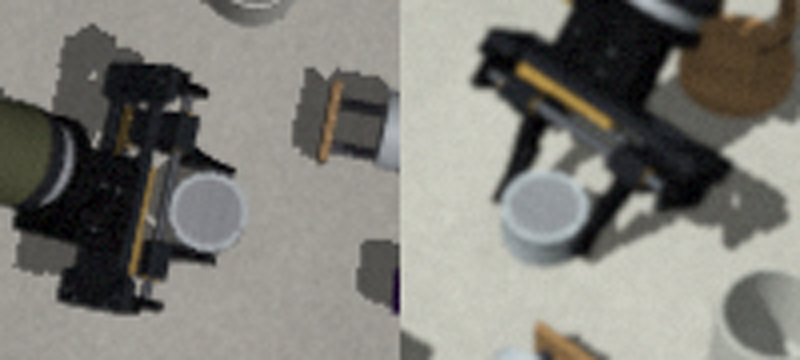

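Contact at 12 N with the tin flat on the table: rim circle at top px (322,203), fingers either side. Releasing and backing off.

{"name": "jog_arm", "arguments": {"increments": [{"tx":-0.7,"ty":0,"tz":-0.7,"wx":0,"wy":0,"wz":0,"gripper":0.4},{"tx":-0.7,"ty":0,"tz":-0.7,"wx":0,"wy":0,"wz":0,"gripper":1},{"tx":-0.7,"ty":0,"tz":-0.7,"wx":0,"wy":0,"wz":0,"gripper":1},{"tx":-0.7,"ty":0,"tz":-0.7,"wx":0,"wy":0,"wz":0,"gripper":1},{"tx":-0.7,"ty":0,"tz":-0.7,"wx":0,"wy":0,"wz":0,"gripper":1}]}}

```text
time: 9.83
position: [0.5596, -0.0008, 0.0107]
tool_rot: [1.941, 1.617, -0.8]
ft_force: [-0.6, 0.1, 0.2]
grip_width: 0.923
grip_force: 0.0
```

{"name": "jog_arm", "arguments": {"increments": [{"tx":0,"ty":0,"tz":0,"wx":0,"wy":0,"wz":0,"gripper":1},{"tx":0,"ty":0,"tz":-12,"wx":0,"wy":0,"wz":0,"gripper":1},{"tx":0,"ty":0,"tz":-40,"wx":0,"wy":0,"wz":0,"gripper":1},{"tx":0,"ty":0,"tz":-80,"wx":0,"wy":0,"wz":0,"gripper":1},{"tx":0,"ty":0,"tz":-120,"wx":0,"wy":0,"wz":0,"gripper":1}]}}

```text
time: 10.25
position: [0.5745, 0.0831, 0.0975]
tool_rot: [1.941, 1.616, -0.802]
ft_force: [1.3, 0.3, 0.1]
grip_width: 0.999
grip_force: 0.0
```

```bash
python3 -c "
from h import *
T=vision.get_image('top');g=cv2.cvtColor(T['color'][190:216,306:338],cv2.COLOR_BGR2GRAY);g=cv2.resize(g,None,fx=8,fy=8,interpolation=2)
c=cv2.HoughCircles(cv2.medianBlur(g,5),cv2.HOUGH_GRADIENT,1,40,param1=80,param2=15,minRadius=60,maxRadius=110)
print(c)
S=vision.get_image('scene')
b=vision.spot_in('top','thick')+vision.spot_in('top','medium')+vision.spot_in('top','thin')
for q in b:print(np.round(q['bbox'],1),q['conf'])
if c is not None:
  for u,v,r in c[0][:2]: print(ray(T,306+u/8,190+v/8,.034))
cv2.imwrite('pics/p6.png',np.hstack([cv2.resize(T['color'][170:240,290:370],(400,350),interpolation=2),cv2.resize(S['color'][170:240,280:360],(400,350),interpolation=2)]))
"; python3 plan.py 0.561,0.005,0.12,0,0,2
```

```text
[[[114.5 102.5  67.6]]]
[406.1 221.1 430.2 237.4] 0.85
[311.9 193.2 329.7 215.1] 0.69
[367.8 218.3 386.2 226.9] 0.46
[361.2 177.6 372.8 191.1] 0.69
[392.5 176.8 397.9 198.6] 0.58
[0.55843602 0.01042613 0.034     ]
t 10.5 p [0.5749 0.0826 0.0962] y-yaw -0.182 z [-0.127 -0.693 -0.71 ] F [-0.7 -0.2 -0.9] grip 0.999 0.0
0.561,0.005,0.12,0,0,2 [-36.4, 0.2, 19.3] [-0.036, 0.39, -0.086]
 [-40.8, -3.6, 4.0] [-0.036, 0.39, -0.086]
```

View pics/p6.png

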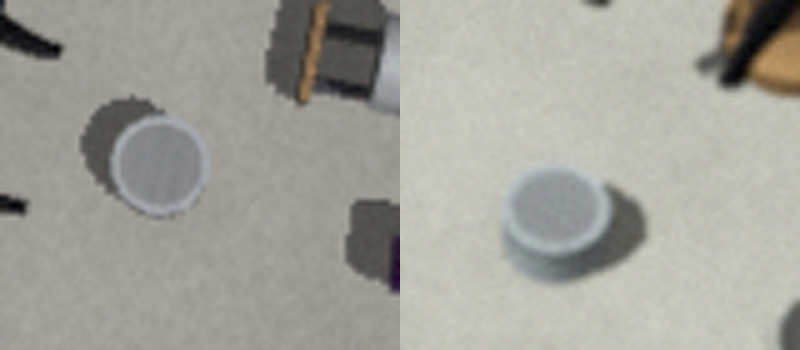

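Thick tin lies flat and free at top px (321.5,202.5) → (0.560, 0.006), agreeing with kinematics. I'll regrasp by the rim from above.

```bash
python3 plan.py 0.560,0.005,0.12,-0.79,0,2 0.560,0.005,0.007,-0.79,0,1
```

```text
t 10.5 p [0.5749 0.0826 0.0962] y-yaw -0.182 z [-0.127 -0.693 -0.71 ] F [-0.7 -0.2 -0.9] grip 0.999 0.0
0.560,0.005,0.12,-0.79,0,2 [-36.4, -0.3, 19.4] [0.119, 0.378, 0.288]
 [-39.2, 12.2, 4.1] [0.119, 0.378, 0.288]
0.560,0.005,0.007,-0.79,0,1 [-0.0, -0.0, 113.0] [0.0, -0.0, -0.0]
```

{"name": "jog_arm", "arguments": {"increments": [{"tx":-7,"ty":0,"tz":4,"wx":0.024,"wy":0.076,"wz":0.058,"gripper":1},{"tx":-15,"ty":0,"tz":8,"wx":0.048,"wy":0.151,"wz":0.115,"gripper":1},{"tx":-22,"ty":0,"tz":12,"wx":0.071,"wy":0.227,"wz":0.173,"gripper":1},{"tx":-29,"ty":0,"tz":16,"wx":0.095,"wy":0.302,"wz":0.23,"gripper":1},{"tx":-36,"ty":0,"tz":19,"wx":0.119,"wy":0.378,"wz":0.288,"gripper":1}]}}

```text
time: 10.92
position: [0.5669, 0.0421, 0.1072]
tool_rot: [2.46, 1.455, -0.441]
ft_force: [-0.5, -0.8, -0.2]
grip_width: 1.0
grip_force: 0.0
```

{"name": "jog_arm", "arguments": {"increments": [{"tx":-8,"ty":2,"tz":1,"wx":0.024,"wy":0.076,"wz":0.058,"gripper":1},{"tx":-16,"ty":5,"tz":2,"wx":0.048,"wy":0.151,"wz":0.115,"gripper":1},{"tx":-24,"ty":7,"tz":2,"wx":0.071,"wy":0.227,"wz":0.173,"gripper":1},{"tx":-31,"ty":10,"tz":3,"wx":0.095,"wy":0.302,"wz":0.23,"gripper":1},{"tx":-39,"ty":12,"tz":4,"wx":0.119,"wy":0.378,"wz":0.288,"gripper":1}]}}

```text
time: 11.33
position: [0.5594, 0.0038, 0.1192]
tool_rot: [-2.906, -1.187, 0.0]
ft_force: [0.2, -1.5, 0.3]
grip_width: 1.002
grip_force: 0.0
```

```bash
python3 plan.py 0.560,0.005,0.007,-0.79,0,1; python3 -c "
from h import *;print(np.round(ctrl.get_state()['joint_positions'],2))"
```

```text
t 11.33 p [0.5594 0.0038 0.1192] y-yaw -0.795 z [-0.001  0.002 -1.   ] F [ 0.2 -1.5  0.3] grip 1.002 0.0
0.560,0.005,0.007,-0.79,0,1 [1.2, -0.1, 112.2] [-0.002, -0.001, -0.005]
[-0.66  0.24  0.7   1.83 -0.17  1.13 -0.7 ]
```

{"name": "jog_arm", "arguments": {"increments": [{"tx":1,"ty":0,"tz":30,"wx":0,"wy":0,"wz":0,"gripper":1},{"tx":1,"ty":0,"tz":60,"wx":0,"wy":0,"wz":0,"gripper":1},{"tx":1,"ty":0,"tz":90,"wx":0,"wy":0,"wz":0,"gripper":1},{"tx":1,"ty":0,"tz":106,"wx":0,"wy":0,"wz":0,"gripper":1},{"tx":1,"ty":0,"tz":111,"wx":0,"wy":0,"wz":0,"gripper":1}]}}

```text
time: 11.75
position: [0.5565, 0.0047, 0.0047]
tool_rot: [-2.905, -1.192, 0.015]
ft_force: [-0.6, -0.0, 0.7]
grip_width: 0.999
grip_force: 0.0
```

{"name": "jog_arm", "arguments": {"increments": [{"tx":0,"ty":0,"tz":0,"wx":0,"wy":0,"wz":0,"gripper":0.4},{"tx":0,"ty":0,"tz":0,"wx":0,"wy":0,"wz":0,"gripper":0.4},{"tx":0,"ty":0,"tz":0,"wx":0,"wy":0,"wz":0,"gripper":0.4},{"tx":0,"ty":0,"tz":0,"wx":0,"wy":0,"wz":0,"gripper":0.4},{"tx":0,"ty":0,"tz":0,"wx":0,"wy":0,"wz":0,"gripper":0.4}]}}

```text
time: 12.17
position: [0.5619, 0.0065, 0.01]
tool_rot: [2.905, 1.196, 0.001]
ft_force: [-0.1, -0.5, 2.4]
grip_width: 0.707
grip_force: 17.4
```

{"name": "jog_arm", "arguments": {"increments": [{"tx":0,"ty":0,"tz":0,"wx":0,"wy":0,"wz":0,"gripper":0.4},{"tx":0,"ty":0,"tz":0,"wx":0,"wy":0,"wz":0,"gripper":0.4},{"tx":0,"ty":0,"tz":0,"wx":0,"wy":0,"wz":0,"gripper":0.4},{"tx":0,"ty":0,"tz":0,"wx":0,"wy":0,"wz":0,"gripper":0.4},{"tx":0,"ty":0,"tz":0,"wx":0,"wy":0,"wz":0,"gripper":0.4}]}}

```text
time: 12.58
position: [0.5619, 0.0065, 0.01]
tool_rot: [-2.905, -1.196, -0.001]
ft_force: [-1.1, 0.1, 6.1]
grip_width: 0.707
grip_force: 20.0
```

{"name": "jog_arm", "arguments": {"increments": [{"tx":0,"ty":0,"tz":-15,"wx":0,"wy":0,"wz":0,"gripper":0.4},{"tx":0,"ty":0,"tz":-45,"wx":0,"wy":0,"wz":0,"gripper":0.4},{"tx":0,"ty":0,"tz":-80,"wx":0,"wy":0,"wz":0,"gripper":0.4},{"tx":0,"ty":0,"tz":-115,"wx":0,"wy":0,"wz":0,"gripper":0.4},{"tx":0,"ty":0,"tz":-150,"wx":0,"wy":0,"wz":0,"gripper":0.4}]}}

```text
time: 13.0
position: [0.5605, 0.0063, 0.1601]
tool_rot: [-2.905, -1.195, 0.003]
ft_force: [0.7, 0.5, -0.9]
grip_width: 0.711
grip_force: 20.0
```

```bash
python3 plan.py 0.6165,0.2095,0.15,-1.39,0,2
```

```text
t 13.0 p [0.5605 0.0063 0.1601] y-yaw -0.79 z [-0.002 -0.    -1.   ] F [ 0.7  0.5 -0.9] grip 0.711 20.0
0.6165,0.2095,0.15,-1.39,0,2 [91.4, -52.5, 4.9] [-0.0, 0.001, 0.3]
 [71.8, -77.1, 5.0] [-0.0, 0.001, 0.3]
```

{"name": "jog_arm", "arguments": {"increments": [{"tx":18,"ty":-10,"tz":1,"wx":0,"wy":0,"wz":0.06,"gripper":0.4},{"tx":37,"ty":-21,"tz":2,"wx":0,"wy":0,"wz":0.12,"gripper":0.4},{"tx":55,"ty":-31,"tz":3,"wx":0,"wy":0,"wz":0.18,"gripper":0.4},{"tx":73,"ty":-42,"tz":4,"wx":0,"wy":0,"wz":0.24,"gripper":0.4},{"tx":91,"ty":-52,"tz":5,"wx":0,"wy":0,"wz":0.3,"gripper":0.4}]}}

```text
time: 13.42
position: [0.5889, 0.1087, 0.1536]
tool_rot: [-3.052, -0.744, 0.003]
ft_force: [1.0, 0.7, -0.4]
grip_width: 0.712
grip_force: 20.0
```

{"name": "jog_arm", "arguments": {"increments": [{"tx":14,"ty":-15,"tz":1,"wx":0,"wy":0,"wz":0.06,"gripper":0.4},{"tx":29,"ty":-31,"tz":2,"wx":0,"wy":0,"wz":0.12,"gripper":0.4},{"tx":43,"ty":-46,"tz":3,"wx":0,"wy":0,"wz":0.18,"gripper":0.4},{"tx":58,"ty":-62,"tz":4,"wx":0,"wy":0,"wz":0.24,"gripper":0.4},{"tx":72,"ty":-77,"tz":5,"wx":0,"wy":0,"wz":0.3,"gripper":0.4}]}}

```text
time: 13.83
position: [0.6171, 0.2104, 0.1482]
tool_rot: [3.129, 0.28, -0.003]
ft_force: [0.8, 0.2, -0.5]
grip_width: 0.709
grip_force: 20.0
```

```bash
python3 plan.py 0.6175,0.2097,0.11,-1.39,0,1; python3 -c "
from h import *;print(np.round(ctrl.get_state()['joint_positions'],2))
T=vision.get_image('top');S=vision.get_image('scene')
cv2.imwrite('pics/p7.png',np.hstack([cv2.resize(T['color'][150:220,220:300],(400,350),interpolation=2),cv2.resize(S['color'][115:205,320:400],(400,450),interpolation=2)[:350] if 0 else cv2.resize(S['color'][125:195,320:400],(400,350),interpolation=2)]))
"
```

```text
t 13.83 p [0.6171 0.2104 0.1482] y-yaw -1.392 z [-0.002 -0.    -1.   ] F [ 0.8  0.2 -0.5] grip 0.709 20.0
0.6175,0.2097,0.11,-1.39,0,1 [0.3, 0.8, 38.2] [-0.0, 0.002, -0.002]
[-0.9   0.43  0.69  1.56 -0.28  1.25 -1.55]
```

View pics/p7.png

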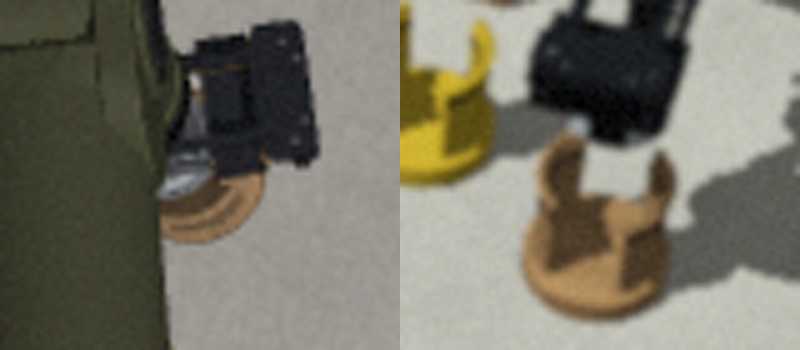

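Top view: tin edge over the wooden holder. Scene: gripper above it with holder slots as modelled. Lowering gently.

{"name": "jog_arm", "arguments": {"increments": [{"tx":0,"ty":0.5,"tz":12,"wx":0,"wy":0,"wz":0,"gripper":0.4},{"tx":0,"ty":0.5,"tz":24,"wx":0,"wy":0,"wz":0,"gripper":0.4},{"tx":0,"ty":0.5,"tz":36,"wx":0,"wy":0,"wz":0,"gripper":0.4},{"tx":0,"ty":0.5,"tz":45,"wx":0,"wy":0,"wz":0,"gripper":0.4},{"tx":0,"ty":0.5,"tz":48,"wx":0,"wy":0,"wz":0,"gripper":0.4}]}}

```text
time: 14.35
position: [0.6158, 0.2071, 0.098]
tool_rot: [3.128, 0.282, -0.008]
ft_force: [0.8, 0.1, -1.0]
grip_width: 0.707
grip_force: 20.0
```

{"name": "jog_arm", "arguments": {"increments": [{"tx":0,"ty":0,"tz":3,"wx":0,"wy":0,"wz":0,"gripper":0.4},{"tx":0,"ty":0,"tz":6,"wx":0,"wy":0,"wz":0,"gripper":0.4},{"tx":0,"ty":0,"tz":9,"wx":0,"wy":0,"wz":0,"gripper":0.4},{"tx":0,"ty":0,"tz":12,"wx":0,"wy":0,"wz":0,"gripper":0.4},{"tx":0,"ty":0,"tz":14,"wx":0,"wy":0,"wz":0,"gripper":0.4}]}}

```text
time: 14.77
position: [0.6175, 0.2086, 0.0867]
tool_rot: [-3.129, -0.284, 0.001]
ft_force: [-0.7, 0.5, -1.3]
grip_width: 0.702
grip_force: 20.0
```

{"name": "jog_arm", "arguments": {"increments": [{"tx":0,"ty":0,"tz":3,"wx":0,"wy":0,"wz":0,"gripper":0.4},{"tx":0,"ty":0,"tz":6,"wx":0,"wy":0,"wz":0,"gripper":0.4},{"tx":0,"ty":0,"tz":9,"wx":0,"wy":0,"wz":0,"gripper":0.4},{"tx":0,"ty":0,"tz":12,"wx":0,"wy":0,"wz":0,"gripper":0.4},{"tx":0,"ty":0,"tz":15,"wx":0,"wy":0,"wz":0,"gripper":0.4}]}}

```text
time: 15.18
position: [0.6173, 0.2085, 0.0714]
tool_rot: [3.129, 0.284, -0.002]
ft_force: [0.4, -1.1, -0.8]
grip_width: 0.707
grip_force: 20.0
```

{"name": "jog_arm", "arguments": {"increments": [{"tx":0,"ty":0,"tz":7,"wx":0,"wy":0,"wz":0,"gripper":0.4},{"tx":0,"ty":0,"tz":14,"wx":0,"wy":0,"wz":0,"gripper":0.4},{"tx":0,"ty":0,"tz":21,"wx":0,"wy":0,"wz":0,"gripper":0.4},{"tx":0,"ty":0,"tz":28,"wx":0,"wy":0,"wz":0,"gripper":0.4},{"tx":0,"ty":0,"tz":34,"wx":0,"wy":0,"wz":0,"gripper":0.4}]}}

```text
time: 15.6
position: [0.6169, 0.2084, 0.0366]
tool_rot: [3.128, 0.284, -0.003]
ft_force: [0.1, 0.2, -0.3]
grip_width: 0.709
grip_force: 20.0
```

{"name": "jog_arm", "arguments": {"increments": [{"tx":0,"ty":0,"tz":1,"wx":0,"wy":0,"wz":0,"gripper":0.4},{"tx":0,"ty":0,"tz":2,"wx":0,"wy":0,"wz":0,"gripper":0.4},{"tx":0,"ty":0,"tz":3,"wx":0,"wy":0,"wz":0,"gripper":0.4},{"tx":0,"ty":0,"tz":4,"wx":0,"wy":0,"wz":0,"gripper":0.4},{"tx":0,"ty":0,"tz":5,"wx":0,"wy":0,"wz":0,"gripper":0.4}]}}

```text
time: 16.02
position: [0.6177, 0.2086, 0.0331]
tool_rot: [-3.129, -0.284, 0.001]
ft_force: [0.4, 0.6, -1.0]
grip_width: 0.706
grip_force: 20.0
```

{"name": "jog_arm", "arguments": {"increments": [{"tx":0,"ty":0,"tz":0.8,"wx":0,"wy":0,"wz":0,"gripper":0.4},{"tx":0,"ty":0,"tz":1.6,"wx":0,"wy":0,"wz":0,"gripper":0.4},{"tx":0,"ty":0,"tz":2.4,"wx":0,"wy":0,"wz":0,"gripper":0.4},{"tx":0,"ty":0,"tz":3,"wx":0,"wy":0,"wz":0,"gripper":0.4},{"tx":0,"ty":0,"tz":3,"wx":0,"wy":0,"wz":0,"gripper":0.4}]}}

```text
time: 16.43
position: [0.6173, 0.2085, 0.0301]
tool_rot: [-3.129, -0.284, 0.002]
ft_force: [-0.4, -0.0, 2.3]
grip_width: 0.71
grip_force: 20.0
```

{"name": "jog_arm", "arguments": {"increments": [{"tx":0,"ty":0,"tz":0.4,"wx":0,"wy":0,"wz":0,"gripper":0.4},{"tx":0,"ty":0,"tz":0.4,"wx":0,"wy":0,"wz":0,"gripper":0.9},{"tx":0,"ty":0,"tz":0.4,"wx":0,"wy":0,"wz":0,"gripper":0.9},{"tx":0,"ty":0,"tz":0.4,"wx":0,"wy":0,"wz":0,"gripper":0.9},{"tx":0,"ty":0,"tz":0.4,"wx":0,"wy":0,"wz":0,"gripper":0.9}]}}

```text
time: 16.85
position: [0.6174, 0.2085, 0.0292]
tool_rot: [3.129, 0.284, -0.002]
ft_force: [-0.3, -0.2, -0.2]
grip_width: 0.874
grip_force: 0.0
```

{"name": "jog_arm", "arguments": {"increments": [{"tx":0,"ty":0,"tz":-4,"wx":0,"wy":0,"wz":0,"gripper":0.9},{"tx":0,"ty":0,"tz":-25,"wx":0,"wy":0,"wz":0,"gripper":0.9},{"tx":0,"ty":0,"tz":-60,"wx":0,"wy":0,"wz":0,"gripper":0.9},{"tx":0,"ty":0,"tz":-100,"wx":0,"wy":0,"wz":0,"gripper":0.9},{"tx":0,"ty":0,"tz":-140,"wx":0,"wy":0,"wz":0,"gripper":1}]}}

```text
time: 17.27
position: [0.617, 0.2081, 0.1706]
tool_rot: [3.128, 0.283, -0.004]
ft_force: [-0.3, 0.4, 0.6]
grip_width: 0.925
grip_force: 0.0
```

```bash
python3 plan.py 0.59,-0.10,0.19,-0.5,0,2 0.592,-0.32,0.15,-0.183,35,2 0.5955,-0.301,0.127,-0.183,35,1 0.611,-0.2165,0.040,-0.183,35,1
```

```text
t 17.27 p [0.617  0.2081 0.1706] y-yaw -1.39 z [-0.002 -0.001 -1.   ] F [-0.3  0.4  0.6] grip 0.925 0.0
0.59,-0.10,0.19,-0.5,0,2 [-41.0, 149.1, -9.5] [-0.0, 0.001, -0.445]
 [-101.2, 117.0, -9.6] [-0.0, 0.001, -0.445]
0.592,-0.32,0.15,-0.183,35,2 [-96.1, 53.6, 20.0] [0.048, 0.303, -0.154]
 [-104.3, 38.3, -12.9] [0.048, 0.303, -0.154]
0.5955,-0.301,0.127,-0.183,35,1 [2.6, -0.0, 29.9] [0.0, -0.0, 0.0]
0.611,-0.2165,0.040,-0.183,35,1 [20.5, -0.1, 120.5] [0.0, 0.0, 0.0]
```

{"name": "jog_arm", "arguments": {"increments": [{"tx":-8,"ty":30,"tz":-2,"wx":0,"wy":0,"wz":-0.09,"gripper":1},{"tx":-16,"ty":60,"tz":-4,"wx":0,"wy":0,"wz":-0.18,"gripper":1},{"tx":-25,"ty":89,"tz":-6,"wx":0,"wy":0,"wz":-0.27,"gripper":1},{"tx":-33,"ty":119,"tz":-8,"wx":0,"wy":0,"wz":-0.36,"gripper":1},{"tx":-41,"ty":149,"tz":-10,"wx":0,"wy":0,"wz":-0.445,"gripper":1}]}}

```text
time: 17.68
position: [0.6038, 0.0532, 0.18]
tool_rot: [-2.986, -0.974, 0.001]
ft_force: [1.2, 0.3, 0.2]
grip_width: 0.997
grip_force: 0.0
```

{"name": "jog_arm", "arguments": {"increments": [{"tx":-20,"ty":23,"tz":-2,"wx":0,"wy":0,"wz":-0.09,"gripper":1},{"tx":-40,"ty":47,"tz":-4,"wx":0,"wy":0,"wz":-0.18,"gripper":1},{"tx":-61,"ty":70,"tz":-6,"wx":0,"wy":0,"wz":-0.27,"gripper":1},{"tx":-81,"ty":94,"tz":-8,"wx":0,"wy":0,"wz":-0.36,"gripper":1},{"tx":-101,"ty":117,"tz":-10,"wx":0,"wy":0,"wz":-0.445,"gripper":1}]}}

```text
time: 18.1
position: [0.5905, -0.1012, 0.19]
tool_rot: [-2.698, -1.609, 0.001]
ft_force: [1.0, 0.1, -0.0]
grip_width: 1.003
grip_force: 0.0
```

```bash
python3 plan.py 0.600,-0.275,0.14,-0.183,35,2 0.611,-0.2165,0.040,-0.183,35,1; python3 -c "
from h import *;print(np.round(ctrl.get_state()['joint_positions'],2))"
```

```text
t 18.1 p [ 0.5905 -0.1012  0.19  ] y-yaw -0.496 z [-0.001 -0.    -1.   ] F [ 1.   0.1 -0. ] grip 1.003 0.0
0.600,-0.275,0.14,-0.183,35,2 [-74.2, 45.5, 25.0] [0.047, 0.303, -0.151]
 [-83.9, 34.0, -1.1] [0.047, 0.303, -0.151]
0.611,-0.2165,0.040,-0.183,35,1 [-8.6, 0.2, 116.1] [-0.0, -0.0, -0.0]
[-0.47  0.27  0.71  1.65 -0.18  1.29 -0.22]
```

{"name": "jog_arm", "arguments": {"increments": [{"tx":-15,"ty":9,"tz":3,"wx":0.009,"wy":0.061,"wz":-0.03,"gripper":1},{"tx":-30,"ty":18,"tz":8,"wx":0.019,"wy":0.121,"wz":-0.06,"gripper":1},{"tx":-45,"ty":27,"tz":14,"wx":0.028,"wy":0.182,"wz":-0.091,"gripper":1},{"tx":-59,"ty":36,"tz":20,"wx":0.038,"wy":0.242,"wz":-0.121,"gripper":1},{"tx":-74,"ty":45,"tz":25,"wx":0.047,"wy":0.303,"wz":-0.151,"gripper":1}]}}

```text
time: 18.52
position: [0.595, -0.1867, 0.165]
tool_rot: [-2.393, -1.682, -0.352]
ft_force: [0.3, 0.0, -0.0]
grip_width: 1.001
grip_force: 0.0
```

{"name": "jog_arm", "arguments": {"increments": [{"tx":-17,"ty":7,"tz":0,"wx":0.009,"wy":0.061,"wz":-0.03,"gripper":1},{"tx":-34,"ty":14,"tz":0,"wx":0.019,"wy":0.121,"wz":-0.06,"gripper":1},{"tx":-50,"ty":20,"tz":-1,"wx":0.028,"wy":0.182,"wz":-0.091,"gripper":1},{"tx":-67,"ty":27,"tz":-1,"wx":0.038,"wy":0.242,"wz":-0.121,"gripper":1},{"tx":-84,"ty":34,"tz":-1,"wx":0.047,"wy":0.303,"wz":-0.151,"gripper":1}]}}

```text
time: 18.93
position: [0.5991, -0.2742, 0.1397]
tool_rot: [-2.061, -1.708, -0.654]
ft_force: [1.0, -0.0, 0.8]
grip_width: 1.009
grip_force: 0.0
```

```bash
python3 plan.py 0.611,-0.2165,0.040,-0.183,35,1; python3 -c "
from h import *
T=vision.get_image('top')
for n in('thin','medium'):
  for q in vision.spot_in('top',n)[:2]: b=q['bbox'];print(n,np.round(b,1),q['conf'],ray(T,(b[0]+b[2])/2,(b[1]+b[3])/2,.06).round(4))"
```

```text
t 18.93 p [ 0.5991 -0.2742  0.1397] y-yaw -0.187 z [ 0.108  0.565 -0.818] F [ 1.  -0.   0.8] grip 1.009 0.0
0.611,-0.2165,0.040,-0.183,35,1 [-9.2, 0.8, 115.4] [0.004, -0.002, -0.002]
thin [393.5 178.6 396.7 197.2] 0.56 [ 0.6091 -0.2191  0.06  ]
medium [361.9 175.7 374.3 191.4] 0.72 [ 0.6202 -0.1353  0.06  ]
```

{"name": "jog_arm", "arguments": {"increments": [{"tx":-9,"ty":1,"tz":25,"wx":0,"wy":0,"wz":0,"gripper":1},{"tx":-9,"ty":1,"tz":55,"wx":0,"wy":0,"wz":0,"gripper":1},{"tx":-9,"ty":1,"tz":85,"wx":0,"wy":0,"wz":0,"gripper":1},{"tx":-9,"ty":1,"tz":107,"wx":0,"wy":0,"wz":0,"gripper":1},{"tx":-9,"ty":1,"tz":115,"wx":0,"wy":0,"wz":0,"gripper":1}]}}

```text
time: 19.5
position: [0.6112, -0.21, 0.0383]
tool_rot: [-2.056, -1.709, -0.649]
ft_force: [0.4, 0.4, -0.4]
grip_width: 0.996
grip_force: 0.0
```

{"name": "jog_arm", "arguments": {"increments": [{"tx":0,"ty":0,"tz":0,"wx":0,"wy":0,"wz":0,"gripper":0.4},{"tx":0,"ty":0,"tz":0,"wx":0,"wy":0,"wz":0,"gripper":0.4},{"tx":0,"ty":0,"tz":0,"wx":0,"wy":0,"wz":0,"gripper":0.4},{"tx":0,"ty":0,"tz":0,"wx":0,"wy":0,"wz":0,"gripper":0.4},{"tx":0,"ty":0,"tz":0,"wx":0,"wy":0,"wz":0,"gripper":0.4}], "grip_force": 20}}

```text
time: 19.92
position: [0.613, -0.2175, 0.042]
tool_rot: [-2.068, -1.709, -0.655]
ft_force: [5.2, -2.6, 2.0]
grip_width: 0.705
grip_force: 16.1
```

{"name": "jog_arm", "arguments": {"increments": [{"tx":0,"ty":0,"tz":0,"wx":0,"wy":0,"wz":0,"gripper":0.4},{"tx":0,"ty":0,"tz":0,"wx":0,"wy":0,"wz":0,"gripper":0.4},{"tx":0,"ty":0,"tz":0,"wx":0,"wy":0,"wz":0,"gripper":0.4},{"tx":0,"ty":0,"tz":0,"wx":0,"wy":0,"wz":0,"gripper":0.4},{"tx":0,"ty":0,"tz":0,"wx":0,"wy":0,"wz":0,"gripper":0.4}]}}

```text
time: 20.33
position: [0.613, -0.2171, 0.0419]
tool_rot: [-2.067, -1.71, -0.654]
ft_force: [4.0, -4.1, 7.0]
grip_width: 0.703
grip_force: 20.0
```

```bash
python3 plan.py 0.611,-0.2165,0.16,-0.183,35,1 0.56,0.0,0.19,-0.183,-45,3
```

```text
t 20.33 p [ 0.613  -0.2171  0.0419] y-yaw -0.19 z [ 0.112  0.561 -0.82 ] F [ 4.  -4.1  7. ] grip 0.703 20.0
0.611,-0.2165,0.16,-0.183,35,1 [67.8, -1.5, -96.7] [0.008, 0.002, -0.003]
0.56,0.0,0.19,-0.183,-45,3 [61.3, -29.8, 30.7] [0.0, -0.465, 0.0]
 [68.6, -29.8, -0.1] [0.0, -0.465, 0.0]
 [61.3, -29.8, -30.8] [0.0, -0.465, 0.0]
```

{"name": "jog_arm", "arguments": {"increments": [{"tx":6,"ty":0,"tz":-8,"wx":0,"wy":0,"wz":0,"gripper":0.4},{"tx":20,"ty":0,"tz":-28,"wx":0,"wy":0,"wz":0,"gripper":0.4},{"tx":36,"ty":0,"tz":-51,"wx":0,"wy":0,"wz":0,"gripper":0.4},{"tx":52,"ty":0,"tz":-74,"wx":0,"wy":0,"wz":0,"gripper":0.4},{"tx":68,"ty":0,"tz":-97,"wx":0,"wy":0,"wz":0,"gripper":0.4}]}}

```text
time: 20.75
position: [0.6094, -0.2151, 0.1589]
tool_rot: [-2.062, -1.705, -0.646]
ft_force: [0.7, -0.3, -0.4]
grip_width: 0.709
grip_force: 20.0
```

{"name": "jog_arm", "arguments": {"increments": [{"tx":12,"ty":-6,"tz":6,"wx":0,"wy":-0.093,"wz":0,"gripper":0.4},{"tx":24,"ty":-12,"tz":12,"wx":0,"wy":-0.186,"wz":0,"gripper":0.4},{"tx":37,"ty":-18,"tz":18,"wx":0,"wy":-0.279,"wz":0,"gripper":0.4},{"tx":49,"ty":-24,"tz":25,"wx":0,"wy":-0.372,"wz":0,"gripper":0.4},{"tx":61,"ty":-30,"tz":31,"wx":0,"wy":-0.465,"wz":0,"gripper":0.4}]}}

```text
time: 21.17
position: [0.5928, -0.1431, 0.1682]
tool_rot: [-2.348, -1.942, -0.164]
ft_force: [-0.2, 1.1, -1.7]
grip_width: 0.709
grip_force: 20.0
```

{"name": "jog_arm", "arguments": {"increments": [{"tx":14,"ty":-6,"tz":0,"wx":0,"wy":-0.093,"wz":0,"gripper":0.4},{"tx":27,"ty":-12,"tz":0,"wx":0,"wy":-0.186,"wz":0,"gripper":0.4},{"tx":41,"ty":-18,"tz":0,"wx":0,"wy":-0.279,"wz":0,"gripper":0.4},{"tx":55,"ty":-24,"tz":0,"wx":0,"wy":-0.372,"wz":0,"gripper":0.4},{"tx":69,"ty":-30,"tz":0,"wx":0,"wy":-0.465,"wz":0,"gripper":0.4}]}}

```text
time: 21.58
position: [0.5765, -0.0703, 0.1789]
tool_rot: [2.244, 1.856, -0.367]
ft_force: [-0.0, 1.1, -0.4]
grip_width: 0.706
grip_force: 20.0
```

{"name": "jog_arm", "arguments": {"increments": [{"tx":12,"ty":-6,"tz":-6,"wx":0,"wy":-0.093,"wz":0,"gripper":0.4},{"tx":24,"ty":-12,"tz":-12,"wx":0,"wy":-0.186,"wz":0,"gripper":0.4},{"tx":37,"ty":-18,"tz":-18,"wx":0,"wy":-0.279,"wz":0,"gripper":0.4},{"tx":49,"ty":-24,"tz":-25,"wx":0,"wy":-0.372,"wz":0,"gripper":0.4},{"tx":61,"ty":-30,"tz":-31,"wx":0,"wy":-0.465,"wz":0,"gripper":0.4}]}}

```text
time: 22.0
position: [0.56, 0.0024, 0.1891]
tool_rot: [1.94, 1.606, -0.809]
ft_force: [0.6, 0.2, -0.5]
grip_width: 0.707
grip_force: 20.0
```

```bash
python3 plan.py 0.56,0.0,0.025,-0.183,-45,1;python3 -c "
from h import *
T=vision.get_image('top')['color'][140:230,250:350];S=vision.get_image('scene')['color'][130:220,285:385]
cv2.imwrite('pics/p8.png',cv2.resize(np.hstack([T,S]),(800,360),interpolation=2))"
```

```text
t 22.0 p [0.56   0.0024 0.1891] y-yaw -0.188 z [-0.132 -0.698 -0.704] F [ 0.6  0.2 -0.5] grip 0.707 20.0
0.56,0.0,0.025,-0.183,-45,1 [114.9, 0.4, 117.2] [-0.003, 0.005, -0.004]
```

View pics/p8.png

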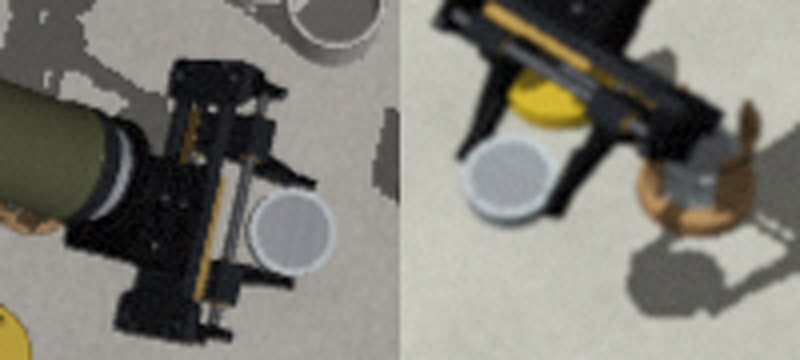

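{"name": "jog_arm", "arguments": {"increments": [{"tx":25,"ty":0,"tz":25,"wx":0,"wy":0,"wz":0,"gripper":0.4},{"tx":50,"ty":0,"tz":50,"wx":0,"wy":0,"wz":0,"gripper":0.4},{"tx":76,"ty":0,"tz":77,"wx":0,"wy":0,"wz":0,"gripper":0.4},{"tx":100,"ty":0,"tz":101,"wx":0,"wy":0,"wz":0,"gripper":0.4},{"tx":115,"ty":0,"tz":116,"wx":0,"wy":0,"wz":0,"gripper":0.4}]}}

```text
time: 22.52
position: [0.5582, -0.0006, 0.0219]
tool_rot: [1.945, 1.609, -0.811]
ft_force: [0.4, 0.5, 1.1]
grip_width: 0.703
grip_force: 20.0
```

{"name": "jog_arm", "arguments": {"increments": [{"tx":1.5,"ty":0,"tz":1.5,"wx":0,"wy":0,"wz":0,"gripper":0.4},{"tx":3,"ty":0,"tz":3,"wx":0,"wy":0,"wz":0,"gripper":0.4},{"tx":4.5,"ty":0,"tz":4.5,"wx":0,"wy":0,"wz":0,"gripper":0.4},{"tx":6,"ty":0,"tz":6,"wx":0,"wy":0,"wz":0,"gripper":0.4},{"tx":6,"ty":0,"tz":6,"wx":0,"wy":0,"wz":0,"gripper":0.4}]}}

```text
time: 22.93
position: [0.5614, 0.0011, 0.0176]
tool_rot: [1.946, 1.609, -0.802]
ft_force: [-0.2, -0.4, -0.1]
grip_width: 0.705
grip_force: 20.0
```

{"name": "jog_arm", "arguments": {"increments": [{"tx":1,"ty":0,"tz":1,"wx":0,"wy":0,"wz":0,"gripper":0.4},{"tx":2,"ty":0,"tz":2,"wx":0,"wy":0,"wz":0,"gripper":0.4},{"tx":3,"ty":0,"tz":3,"wx":0,"wy":0,"wz":0,"gripper":0.4},{"tx":3.5,"ty":0,"tz":3.5,"wx":0,"wy":0,"wz":0,"gripper":0.4},{"tx":3.5,"ty":0,"tz":3.5,"wx":0,"wy":0,"wz":0,"gripper":0.4}]}}

```text
time: 23.35
position: [0.5605, 0.0009, 0.0114]
tool_rot: [1.944, 1.609, -0.805]
ft_force: [-0.4, -0.3, 0.1]
grip_width: 0.706
grip_force: 20.0
```

{"name": "jog_arm", "arguments": {"increments": [{"tx":0.5,"ty":0,"tz":0.5,"wx":0,"wy":0,"wz":0,"gripper":0.4},{"tx":1,"ty":0,"tz":1,"wx":0,"wy":0,"wz":0,"gripper":0.4},{"tx":1.5,"ty":0,"tz":1.5,"wx":0,"wy":0,"wz":0,"gripper":0.4},{"tx":2,"ty":0,"tz":2,"wx":0,"wy":0,"wz":0,"gripper":0.4},{"tx":2,"ty":0,"tz":2,"wx":0,"wy":0,"wz":0,"gripper":0.4}]}}

```text
time: 23.77
position: [0.5607, 0.0011, 0.0091]
tool_rot: [1.944, 1.609, -0.805]
ft_force: [-1.0, 2.0, 3.7]
grip_width: 0.703
grip_force: 20.0
```

{"name": "jog_arm", "arguments": {"increments": [{"tx":0,"ty":0,"tz":0,"wx":0,"wy":0,"wz":0,"gripper":1},{"tx":0,"ty":0,"tz":0,"wx":0,"wy":0,"wz":0,"gripper":1},{"tx":0,"ty":0,"tz":0,"wx":0,"wy":0,"wz":0,"gripper":1},{"tx":0,"ty":0,"tz":0,"wx":0,"wy":0,"wz":0,"gripper":1},{"tx":0,"ty":0,"tz":0,"wx":0,"wy":0,"wz":0,"gripper":1}]}}

```text
time: 24.18
position: [0.5606, 0.0007, 0.0086]
tool_rot: [1.945, 1.609, -0.805]
ft_force: [-0.3, -0.2, -0.6]
grip_width: 0.968
grip_force: 0.0
```

{"name": "jog_arm", "arguments": {"increments": [{"tx":0,"ty":0,"tz":-3,"wx":0,"wy":0,"wz":0,"gripper":1},{"tx":0,"ty":0,"tz":-15,"wx":0,"wy":0,"wz":0,"gripper":1},{"tx":0,"ty":0,"tz":-40,"wx":0,"wy":0,"wz":0,"gripper":1},{"tx":0,"ty":0,"tz":-80,"wx":0,"wy":0,"wz":0,"gripper":1},{"tx":0,"ty":0,"tz":-120,"wx":0,"wy":0,"wz":0,"gripper":1}]}}

```text
time: 24.6
position: [0.576, 0.0848, 0.095]
tool_rot: [1.945, 1.608, -0.807]
ft_force: [1.7, 0.6, 0.2]
grip_width: 0.998
grip_force: 0.0
```

```bash
python3 -c "
from h import *
T=vision.get_image('top')
for n in('thin','medium','thick'):
  for q in vision.spot_in('top',n)[:3]: b=q['bbox'];print(n,np.round(b,1),round(q['conf'],2),ray(T,(b[0]+b[2])/2,(b[1]+b[3])/2,.018).round(4))
hsv=cv2.cvtColor(T['color'][185:222,300:345],cv2.COLOR_BGR2HSV).reshape(37,45,3).astype(float)
im=T['color'][185:222,300:345].astype(float);m=((im[...,0]-im[...,2])>4).astype(np.uint8)
n,l,st,c=cv2.connectedComponentsWithStats(m)
for i in range(1,n):
  if st[i,4]>60: print(st[i],c[i]+[300,185],ray(T,c[i][0]+300,c[i][1]+185,.017))
cv2.imwrite('pics/p9.png',cv2.resize(T['color'][170:240,280:360],(800,700),interpolation=2)[:600])
"; python3 plan.py 0.561,0.004,0.12,-0.79,0,2
```

```text
thin [311.8 193.6 331.5 215.6] 0.53 [0.5542 0.006  0.018 ]
medium [363.2 175.1 374.7 191.6] 0.46 [ 0.6262 -0.1422  0.018 ]
thick [366.5 219.6 389.4 227.8] 0.8 [ 0.499  -0.1731  0.018 ]
thick [406.8 218.9 429.9 240.7] 0.7 [ 0.4834 -0.301   0.018 ]
[ 13   8  19  20 265] [321.69811321 202.79245283] [0.56006291 0.00599617 0.017     ]
t 24.8 p [0.5774 0.0862 0.0946] y-yaw -0.186 z [-0.129 -0.693 -0.709] F [ 0.2 -0.2  0.2] grip 0.998 0.0
0.561,0.004,0.12,-0.79,0,2 [-38.7, -0.4, 20.5] [0.119, 0.379, 0.286]
 [-41.7, 12.8, 4.2] [0.119, 0.379, 0.286]
```

View pics/p9.png

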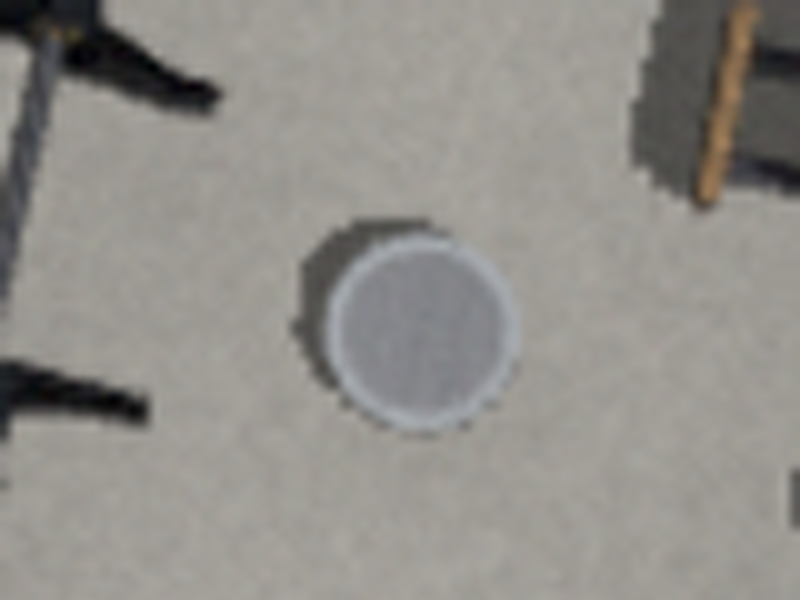

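Thin tin lies flat and released at px (321.7,202.8) → (0.5605, 0.005).

{"name": "jog_arm", "arguments": {"increments": [{"tx":-8,"ty":0,"tz":4,"wx":0.024,"wy":0.076,"wz":0.058,"gripper":1},{"tx":-15,"ty":0,"tz":8,"wx":0.048,"wy":0.151,"wz":0.115,"gripper":1},{"tx":-23,"ty":0,"tz":12,"wx":0.071,"wy":0.227,"wz":0.173,"gripper":1},{"tx":-31,"ty":0,"tz":16,"wx":0.095,"wy":0.302,"wz":0.23,"gripper":1},{"tx":-38.5,"ty":0,"tz":20.5,"wx":0.119,"wy":0.379,"wz":0.286,"gripper":1}]}}

```text
time: 25.22
position: [0.5679, 0.0415, 0.1058]
tool_rot: [2.463, 1.45, -0.443]
ft_force: [0.0, 0.7, -0.6]
grip_width: 1.001
grip_force: 0.0
```

{"name": "jog_arm", "arguments": {"increments": [{"tx":-8,"ty":2,"tz":1,"wx":0.024,"wy":0.076,"wz":0.058,"gripper":1},{"tx":-17,"ty":5,"tz":2,"wx":0.048,"wy":0.151,"wz":0.115,"gripper":1},{"tx":-25,"ty":8,"tz":2,"wx":0.071,"wy":0.227,"wz":0.173,"gripper":1},{"tx":-33,"ty":10,"tz":3,"wx":0.095,"wy":0.302,"wz":0.23,"gripper":1},{"tx":-41,"ty":13,"tz":4,"wx":0.119,"wy":0.379,"wz":0.286,"gripper":1}]}}

```text
time: 25.63
position: [0.5598, 0.001, 0.1186]
tool_rot: [-2.908, -1.184, 0.002]
ft_force: [-0.4, -0.4, 0.2]
grip_width: 0.997
grip_force: 0.0
```

{"name": "jog_arm", "arguments": {"increments": [{"tx":0,"ty":0,"tz":25,"wx":0,"wy":0,"wz":0,"gripper":1},{"tx":0,"ty":0,"tz":50,"wx":0,"wy":0,"wz":0,"gripper":1},{"tx":0,"ty":0,"tz":72,"wx":0,"wy":0,"wz":0,"gripper":1},{"tx":0,"ty":0,"tz":88,"wx":0,"wy":0,"wz":0,"gripper":1},{"tx":0,"ty":0,"tz":95,"wx":0,"wy":0,"wz":0,"gripper":1}]}}

```text
time: 26.05
position: [0.5572, 0.0012, 0.0207]
tool_rot: [-2.907, -1.189, 0.014]
ft_force: [0.5, 0.6, 0.3]
grip_width: 0.999
grip_force: 0.0
```

```bash
python3 plan.py 0.5605,0.005,0.005,-0.79,0,1
```

```text
t 26.05 p [0.5572 0.0012 0.0207] y-yaw -0.795 z [-0.009 -0.003 -1.   ] F [0.5 0.6 0.3] grip 0.999 0.0
0.5605,0.005,0.005,-0.79,0,1 [5.1, -0.4, 15.7] [-0.004, 0.008, -0.004]
```

{"name": "jog_arm", "arguments": {"increments": [{"tx":3,"ty":-1,"tz":0,"wx":0,"wy":0,"wz":0,"gripper":1},{"tx":3,"ty":-1.5,"tz":6,"wx":0,"wy":0,"wz":0,"gripper":1},{"tx":3,"ty":-1.5,"tz":12,"wx":0,"wy":0,"wz":0,"gripper":1},{"tx":3,"ty":-1.5,"tz":16,"wx":0,"wy":0,"wz":0,"gripper":1},{"tx":3,"ty":-1.5,"tz":17,"wx":0,"wy":0,"wz":0,"gripper":1}]}}

```text
time: 26.47
position: [0.5616, 0.0057, 0.0068]
tool_rot: [2.906, 1.192, -0.004]
ft_force: [0.2, -0.1, -0.3]
grip_width: 0.999
grip_force: 0.0
```

{"name": "jog_arm", "arguments": {"increments": [{"tx":0,"ty":0,"tz":0,"wx":0,"wy":0,"wz":0,"gripper":1},{"tx":0,"ty":0,"tz":0,"wx":0,"wy":0,"wz":0,"gripper":0.4},{"tx":0,"ty":0,"tz":0,"wx":0,"wy":0,"wz":0,"gripper":0.4},{"tx":0,"ty":0,"tz":0,"wx":0,"wy":0,"wz":0,"gripper":0.4},{"tx":0,"ty":0,"tz":0,"wx":0,"wy":0,"wz":0,"gripper":0.4}]}}

```text
time: 26.88
position: [0.562, 0.0057, 0.0074]
tool_rot: [2.906, 1.192, -0.003]
ft_force: [-0.7, 0.4, 0.0]
grip_width: 0.787
grip_force: 0.0
```

{"name": "jog_arm", "arguments": {"increments": [{"tx":0,"ty":0,"tz":0,"wx":0,"wy":0,"wz":0,"gripper":0.4},{"tx":0,"ty":0,"tz":0,"wx":0,"wy":0,"wz":0,"gripper":0.4},{"tx":0,"ty":0,"tz":0,"wx":0,"wy":0,"wz":0,"gripper":0.4},{"tx":0,"ty":0,"tz":0,"wx":0,"wy":0,"wz":0,"gripper":0.4},{"tx":0,"ty":0,"tz":0,"wx":0,"wy":0,"wz":0,"gripper":0.4}]}}

```text
time: 27.3
position: [0.5619, 0.0057, 0.0072]
tool_rot: [2.906, 1.192, -0.004]
ft_force: [0.4, 0.4, 1.5]
grip_width: 0.699
grip_force: 20.0
```

{"name": "jog_arm", "arguments": {"increments": [{"tx":0,"ty":0,"tz":-15,"wx":0,"wy":0,"wz":0,"gripper":0.4},{"tx":0,"ty":0,"tz":-45,"wx":0,"wy":0,"wz":0,"gripper":0.4},{"tx":0,"ty":0,"tz":-80,"wx":0,"wy":0,"wz":0,"gripper":0.4},{"tx":0,"ty":0,"tz":-115,"wx":0,"wy":0,"wz":0,"gripper":0.4},{"tx":0,"ty":0,"tz":-150,"wx":0,"wy":0,"wz":0,"gripper":0.4}]}}

```text
time: 27.72
position: [0.5615, 0.0056, 0.1582]
tool_rot: [2.907, 1.191, -0.005]
ft_force: [0.6, 0.4, -0.2]
grip_width: 0.7
grip_force: 20.0
```

```bash
python3 plan.py 0.6173,0.2090,0.15,-1.39,0,2
```

```text
t 27.72 p [0.5615 0.0056 0.1582] y-yaw -0.793 z [-0.003 -0.002 -1.   ] F [ 0.6  0.4 -0.2] grip 0.7 20.0
0.6173,0.2090,0.15,-1.39,0,2 [91.2, -52.9, 3.9] [0.0, 0.002, 0.299]
 [71.7, -77.4, 4.0] [0.0, 0.002, 0.299]
```

{"name": "jog_arm", "arguments": {"increments": [{"tx":18,"ty":-11,"tz":1,"wx":0,"wy":0,"wz":0.06,"gripper":0.4},{"tx":37,"ty":-21,"tz":2,"wx":0,"wy":0,"wz":0.12,"gripper":0.4},{"tx":55,"ty":-32,"tz":3,"wx":0,"wy":0,"wz":0.18,"gripper":0.4},{"tx":73,"ty":-42,"tz":3,"wx":0,"wy":0,"wz":0.24,"gripper":0.4},{"tx":91,"ty":-53,"tz":4,"wx":0,"wy":0,"wz":0.299,"gripper":0.4}]}}

```text
time: 28.13
position: [0.5898, 0.1084, 0.1528]
tool_rot: [3.052, 0.741, -0.004]
ft_force: [0.2, -0.3, -1.2]
grip_width: 0.705
grip_force: 20.0
```

{"name": "jog_arm", "arguments": {"increments": [{"tx":14,"ty":-15,"tz":1,"wx":0,"wy":0,"wz":0.06,"gripper":0.4},{"tx":29,"ty":-31,"tz":2,"wx":0,"wy":0,"wz":0.12,"gripper":0.4},{"tx":43,"ty":-46,"tz":3,"wx":0,"wy":0,"wz":0.18,"gripper":0.4},{"tx":58,"ty":-62,"tz":3,"wx":0,"wy":0,"wz":0.24,"gripper":0.4},{"tx":72,"ty":-77,"tz":4,"wx":0,"wy":0,"wz":0.299,"gripper":0.4}]}}

```text
time: 28.55
position: [0.6181, 0.2103, 0.1483]
tool_rot: [3.128, 0.279, -0.004]
ft_force: [-0.0, -0.4, -0.3]
grip_width: 0.706
grip_force: 20.0
```

{"name": "jog_arm", "arguments": {"increments": [{"tx":0,"ty":0,"tz":12,"wx":0,"wy":0,"wz":0,"gripper":0.4},{"tx":0,"ty":0,"tz":24,"wx":0,"wy":0,"wz":0,"gripper":0.4},{"tx":0,"ty":0,"tz":36,"wx":0,"wy":0,"wz":0,"gripper":0.4},{"tx":0,"ty":0,"tz":44,"wx":0,"wy":0,"wz":0,"gripper":0.4},{"tx":0,"ty":0,"tz":48,"wx":0,"wy":0,"wz":0,"gripper":0.4}]}}

```text
time: 28.97
position: [0.6168, 0.2071, 0.0985]
tool_rot: [3.127, 0.28, -0.008]
ft_force: [-0.2, -1.0, -1.1]
grip_width: 0.706
grip_force: 20.0
```

```bash
python3 plan.py 0.6173,0.2088,0.085,-1.39,0,1
```

```text
t 28.97 p [0.6168 0.2071 0.0985] y-yaw -1.392 z [-0.005 -0.003 -1.   ] F [-0.2 -1.  -1.1] grip 0.706 20.0
0.6173,0.2088,0.085,-1.39,0,1 [0.9, -1.6, 13.5] [0.002, 0.005, -0.002]
```

Same transient lag as before, and it settles by itself. Lowering in gentle steps.

{"name": "jog_arm", "arguments": {"increments": [{"tx":0,"ty":0,"tz":3,"wx":0,"wy":0,"wz":0,"gripper":0.4},{"tx":0,"ty":0,"tz":6,"wx":0,"wy":0,"wz":0,"gripper":0.4},{"tx":0,"ty":0,"tz":9,"wx":0,"wy":0,"wz":0,"gripper":0.4},{"tx":0,"ty":0,"tz":12,"wx":0,"wy":0,"wz":0,"gripper":0.4},{"tx":0,"ty":0,"tz":15,"wx":0,"wy":0,"wz":0,"gripper":0.4}]}}

```text
time: 29.38
position: [0.6182, 0.209, 0.0859]
tool_rot: [3.128, 0.283, -0.002]
ft_force: [0.1, -1.5, -0.6]
grip_width: 0.704
grip_force: 20.0
```

{"name": "jog_arm", "arguments": {"increments": [{"tx":0,"ty":0,"tz":3,"wx":0,"wy":0,"wz":0,"gripper":0.4},{"tx":0,"ty":0,"tz":6,"wx":0,"wy":0,"wz":0,"gripper":0.4},{"tx":0,"ty":0,"tz":9,"wx":0,"wy":0,"wz":0,"gripper":0.4},{"tx":0,"ty":0,"tz":12,"wx":0,"wy":0,"wz":0,"gripper":0.4},{"tx":0,"ty":0,"tz":15,"wx":0,"wy":0,"wz":0,"gripper":0.4}]}}

```text
time: 29.8
position: [0.6179, 0.209, 0.0704]
tool_rot: [3.128, 0.283, -0.003]
ft_force: [0.3, -0.3, -0.1]
grip_width: 0.704
grip_force: 20.0
```

{"name": "jog_arm", "arguments": {"increments": [{"tx":0,"ty":0,"tz":1.6,"wx":0,"wy":0,"wz":0,"gripper":0.4},{"tx":0,"ty":0,"tz":3.2,"wx":0,"wy":0,"wz":0,"gripper":0.4},{"tx":0,"ty":0,"tz":4.8,"wx":0,"wy":0,"wz":0,"gripper":0.4},{"tx":0,"ty":0,"tz":6.2,"wx":0,"wy":0,"wz":0,"gripper":0.4},{"tx":0,"ty":0,"tz":7,"wx":0,"wy":0,"wz":0,"gripper":0.4}]}}

```text
time: 30.22
position: [0.6179, 0.2089, 0.0636]
tool_rot: [3.128, 0.283, -0.003]
ft_force: [0.1, 1.4, -0.5]
grip_width: 0.709
grip_force: 20.0
```

{"name": "jog_arm", "arguments": {"increments": [{"tx":0,"ty":0,"tz":0.5,"wx":0,"wy":0,"wz":0,"gripper":0.4},{"tx":0,"ty":0,"tz":1,"wx":0,"wy":0,"wz":0,"gripper":0.4},{"tx":0,"ty":0,"tz":1.5,"wx":0,"wy":0,"wz":0,"gripper":0.4},{"tx":0,"ty":0,"tz":2,"wx":0,"wy":0,"wz":0,"gripper":0.4},{"tx":0,"ty":0,"tz":2,"wx":0,"wy":0,"wz":0,"gripper":0.4}]}}

```text
time: 30.63
position: [0.6179, 0.2089, 0.0616]
tool_rot: [3.128, 0.283, -0.004]
ft_force: [0.2, -0.6, -0.2]
grip_width: 0.701
grip_force: 20.0
```

{"name": "jog_arm", "arguments": {"increments": [{"tx":0,"ty":0,"tz":0.3,"wx":0,"wy":0,"wz":0,"gripper":0.4},{"tx":0,"ty":0,"tz":0.6,"wx":0,"wy":0,"wz":0,"gripper":0.4},{"tx":0,"ty":0,"tz":0.9,"wx":0,"wy":0,"wz":0,"gripper":0.4},{"tx":0,"ty":0,"tz":1.1,"wx":0,"wy":0,"wz":0,"gripper":0.4},{"tx":0,"ty":0,"tz":1.1,"wx":0,"wy":0,"wz":0,"gripper":0.4}]}}

```text
time: 31.05
position: [0.618, 0.209, 0.0613]
tool_rot: [3.128, 0.283, -0.003]
ft_force: [-2.6, -0.3, 5.1]
grip_width: 0.704
grip_force: 20.0
```

Seated: 5 N at the expected height. Releasing and retreating.

{"name": "jog_arm", "arguments": {"increments": [{"tx":0,"ty":0,"tz":0,"wx":0,"wy":0,"wz":0,"gripper":0.9},{"tx":0,"ty":0,"tz":0,"wx":0,"wy":0,"wz":0,"gripper":0.9},{"tx":0,"ty":0,"tz":0,"wx":0,"wy":0,"wz":0,"gripper":0.9},{"tx":0,"ty":0,"tz":0,"wx":0,"wy":0,"wz":0,"gripper":0.9},{"tx":0,"ty":0,"tz":0,"wx":0,"wy":0,"wz":0,"gripper":0.9}]}}

```text
time: 31.47
position: [0.6178, 0.2089, 0.0603]
tool_rot: [3.128, 0.283, -0.004]
ft_force: [0.1, -0.2, -0.6]
grip_width: 0.887
grip_force: 0.0
```

{"name": "jog_arm", "arguments": {"increments": [{"tx":0,"ty":0,"tz":-4,"wx":0,"wy":0,"wz":0,"gripper":0.9},{"tx":0,"ty":0,"tz":-25,"wx":0,"wy":0,"wz":0,"gripper":0.9},{"tx":0,"ty":0,"tz":-60,"wx":0,"wy":0,"wz":0,"gripper":0.9},{"tx":0,"ty":0,"tz":-100,"wx":0,"wy":0,"wz":0,"gripper":0.9},{"tx":0,"ty":0,"tz":-140,"wx":0,"wy":0,"wz":0,"gripper":1}]}}

```text
time: 31.88
position: [0.6177, 0.2087, 0.2019]
tool_rot: [3.127, 0.282, -0.005]
ft_force: [0.8, 0.6, 0.8]
grip_width: 0.925
grip_force: 0.0
```

{"name": "jog_arm", "arguments": {"increments": [{"tx":0,"ty":40,"tz":0,"wx":0,"wy":0,"wz":0,"gripper":1},{"tx":0,"ty":80,"tz":0,"wx":0,"wy":0,"wz":0,"gripper":1},{"tx":0,"ty":120,"tz":0,"wx":0,"wy":0,"wz":0,"gripper":1},{"tx":0,"ty":155,"tz":0,"wx":0,"wy":0,"wz":0,"gripper":1},{"tx":0,"ty":180,"tz":0,"wx":0,"wy":0,"wz":0,"gripper":1}]}}

```text
time: 32.3
position: [0.6507, 0.027, 0.2016]
tool_rot: [3.127, 0.276, -0.002]
ft_force: [-0.6, -0.8, -0.4]
grip_width: 1.004
grip_force: 0.0
```

```bash
python3 plan.py; python3 -c "
from h import *
T=vision.get_image('top');S=vision.get_image('scene')
cv2.imwrite('pics/p10.png',np.hstack([cv2.resize(T['color'][155:215,225:285],(400,400),interpolation=2),cv2.resize(S['color'][140:200,330:390],(400,400),interpolation=2)]))
for n in('mug','jar','carton'):
  for c in('top','scene'): print(n,c,[np.round(q['bbox']).tolist() for q in vision.spot_in(c,n)[:1]])"
```

```text
t 32.3 p [0.6507 0.027  0.2016] y-yaw -1.395 z [-0.001 -0.003 -1.   ] F [-0.6 -0.8 -0.4] grip 1.004 0.0
mug top [[338.0, 128.0, 347.0, 140.0]]
mug scene [[352.0, 225.0, 381.0, 267.0]]
jar top [[438.0, 249.0, 466.0, 273.0]]
jar scene [[156.0, 272.0, 188.0, 313.0]]
carton top [[169.0, 230.0, 202.0, 271.0]]
carton scene [[308.0, 91.0, 338.0, 124.0]]
```

View pics/p10.png

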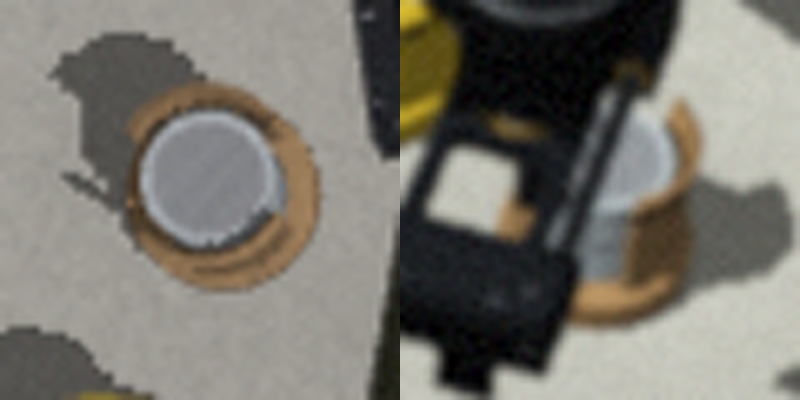

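The top view shows the stack flat and centred inside the wooden holder, with the flat tin lid at crop (208,178). The scene view shows it filling the walls, and the mug, jar and carton have not moved. Handing in.

```bash
python3 -c "
from bench import ctrl
print(ctrl.close_job())"
```

```text
the job is handed in; nothing more can be done
None
```

The thick and thin tins (34 + 18 = 52 mm, the height of the black line) are stacked flat in the wooden holder, the medium tin is still in the rack, and the job is handed in at about 33 s of the allowed 72 s; the hand-in call returned no verdict.

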